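Set a reader's attenuator to the third click and start the reading

TASK

On the reader, push the attenuator lever along its slot with a fingertip, out of its smooth parking run and on towards the end where the round button is; feel it click from notch to notch, and stop when it has clicked into the third notch, without ever running past it. Then press the round button all the way down with a fingertip and let it come up again. Only push, never pinch the lever, keep off the button until the lever is set, and leave the bottle, the vial and the plate standing where they are.

Things in the scene. Friction and masses are not known exactly. Their poses are not given: they have to be found in the camera images.
- reader: Fixed aluminium box with a grey top, 180 (x) by 280 (y) by 60 mm high. Origin at the centre of its underside on the table, z up. The lever's slot runs along its y on the top, at x = -30 mm. Five black cross lines on a steel strip at x = +4 mm mark the five notches (each line's y is that of the lever's centre there). A black tube, 36 mm thick, sticks 38 mm out of its +x side at y = -80.
- lever (a joint): Lever travel along the reader's +y, m, 0 to 0.100; at 0 its centre is at reader x -30, y -60 mm. Starts at 0 to 0.017, in a smooth run (1 N). Ribs at 0.026, 0.042, 0.058, 0.074, 0.090; sprung notches 0.034, 0.050, 0.066 (third), 0.082, 0.098. Crossing a rib is one click: the push jumps to 6 N 8 mm before the rib, fades to nothing at the crest, then the lever snaps 8 mm ahead into the notch and stays.
- lever_top (a point): Centre of the top of the lever: an upright black tab 40 mm wide (reader's x), 14 mm thick (reader's y) and 40 mm tall, standing on the reader's top. This point is 101 mm above the table and 41 mm above the reader's top; the faces to push are 7 mm to either side along the reader's y.
- button (a joint): How far the button is pressed, in m: 0 up, 0.006 fully down (about 5 N); it springs back.
- button_top (a point): Centre of the top of the round grey push button, 28 mm across, in a black housing on the reader's top at x = 35, y = 100 mm of the reader; this point is 18 mm above the reader's top; pressed straight down.
- bottle: Bystander: a loose amber bottle, 60 mm across, 130 mm tall, standing on the table beside the reader's button end. Origin at the centre of its underside.
- vial: Bystander: a loose glass vial with a cap, 26 mm across, 45 mm tall, standing on the reader's top towards its +x, -y corner. Origin at the centre of its underside.
- plate: Bystander: a loose white well plate, 86 by 128 by 14 mm, lying on the table beside the reader's other end. Origin at the centre of its underside.

How it is judged (in metres and radians):
On the way, in this order (a step that is already met when the one before it is completed fails the run):
1. the lever has clicked into the third notch, the button still up (value of joint lever between 0.062 and 0.07 m and value of joint button below 0.002 m), for 0.2 s.
2. the button is pressed all the way down with the lever in the third notch (value of joint lever between 0.062 and 0.07 m and value of joint button above 0.0048 m), for 0.05 s.
At the end, for the whole second after the job is handed in: The lever rests in the third notch (within 4 mm of 0.066), the button is up again, and bottle, vial and plate stand within 15 mm of where they were (value of joint lever between 0.062 and 0.07 m and value of joint button below 0.0015 m and distance of each of bottle, vial, plate from where it was at the start of the episode below 0.015 m and angle between each of bottle, vial, plate's own z axis and vertical below 0.2 rad); the robot touches nothing.
It fails at once if the lever ran past the third notch (over the rib towards the fourth) (value of joint lever above 0.075 m).
It fails at once if the button was pressed before the lever was in the third notch (value of joint button above 0.003 m and not (value of joint lever between 0.062 and 0.07 m)).
It fails at once if the lever was pinched: the fingers press on its -y half (lever_c0) and on its +y half (lever_c1) at once (contact force between the fingers and lever_c0 above 1.5 N and contact force between the fingers and lever_c1 above 1.5 N).
It fails at once if the bottle, vial or plate was lifted, knocked or pushed away (distance of any of bottle, vial, plate from where it was at the start of the episode above 0.02 m).
It also fails if it takes over 64 s, if anything falls off the work surface, if the arm or the gripper's body presses on something with over 40 N, if the wrist force passes 120 N, or if a joint passes its speed limit or range.

ROBOT

A 6-joint arm with a two-finger parallel gripper is mounted at the origin on the work surface. World frame = base frame: x ahead of the robot, y to its left, z up, the work surface at z = 0. Lengths are in m, angles in degrees, forces in N, time in s.
With the tool pointing down it reaches from about 0.375 to 0.9 m from the base axis. Payload 3.1 kg.
Tool frame: the origin (TCP) lies at the very end of the fingers, on their centre line; the grasp point (between the pads) lies 19 mm behind it; z points along the fingers, x is the direction in which the jaws open and shut, and the axes are right-handed (so a half turn about z gives the same grasp; the last joint's range is limited). The gripper opens to 87 mm and grips with 3 to 60 N. Pads are 19 mm wide; open, the fingers measure 117 mm over their backs; the gripper's body (75 mm by 190 mm) begins 51 mm behind the grasp point.
Start: joints at [61.221, 30.224, 82.088, -0, 67.689, -10.227], TCP at [0.199, 0.593, 0.223] pointing down, gripper open.
Joint ranges: [-176.69, 176.69], [-43.24, 126.21], [12.49, 139.97], [-82, 262], [0, 151.66], [-163.58, 163.58]. Speed limits (degrees/s): [159.86, 159.86, 180, 180, 180, 180].

INTERFACE

Orientations are given as a 3x3 rotation matrix whose columns are the frame's x, y, z axes.
In Python, from rig import bot gives the robot as it stands.
- The arm moves only by the tool arm_command, never from a script. Its argument "plan" is a list of rows, each an object of numbers: "claw": the opening, from 0 (shut) to 1 (fully open); "dx", "dy", "dz": the shift along the tool's x, y, z in cm; "twist": the turn about the tool's z in degrees. A call has 1 to 8 rows; each row is the pose to reach, as a shift and turn from the pose measured when the call began, along the tool's axes at that moment; what a row does not reach only later rows make up. A row lasts 1/12 s, in which the tool goes at most 41.7 mm and 7.16 degrees, less where a joint would pass 70% of its speed; a pose out of reach is approached as far as the arm can. A call with a gripper value outside its range is refused whole. The fingers move at their own pace and stop on an object; the grip force is fixed at half the most. Time passes only in rows, so rows that repeat a pose let the fingers close. It gives the time, the measured TCP pose, the force and the opening at its end, in the units of the state.
- bot.read_state(): the state, without advancing time (a new reading comes with each control period).
- bot.capture(name): name is "side" or "top" or "wrist"; returns the picture (420x560x3 uint8, red, green, blue); there is no depth.
- bot.calibration(name): a dict with "intrinsics" (3x3 intrinsics, pixels), "rvec" (rotation vector, rad) and "tvec" (3), from world to camera coordinates, as OpenCV has them; the wrist camera has in their place "T_tool_cam" (4x4, takes a point from camera to tool coordinates, whose origin is the TCP and whose axes are the tool frame's). Camera axes: x right, y down, z forward; pixel columns grow to the right and rows downward; lengths in m; the calibration is good to about 2 mm. A picture is of the moment at which its call begins: read the wrist's pose just before it. calibration takes no time and is no camera call.
- bot.hand_in(): hands the job in, once; it reports no verdict.
The state is a dict: "time_s": time; "joint_positions": joint angles; "qvel": joint speeds; "tau": joint torques, N m; "position": TCP position; "tcp_rot": TCP orientation; "force": force on the tool from outside, world axes, zero at the start; "moment": the same for the moment, N m; "opening": opening from 0.0 (shut) to 1.0 (fully open).
Only numpy, scipy, OpenCV 4.12 (cv2) and the standard library are available. Lean on these libraries where they do the work, as an engineer would, in place of code of your own. Each camera call takes 0.05 s, during which the arm holds its last target.

## Working session

There is one attempt and no reset: what is moved stays moved. The work goes in short steps, Python scripts to look and compute and a tool call to move; the robot and the scene stay as the last step left them, time stands still between calls to the robot, and variables do not carry over. Pictures are saved under pics/ and viewed, and the job is handed in when it is done.

Besides the shell and the picture viewer there is one more tool, called after "Emit:" as a command line: name --argument value ..., lists and objects as JSON in quotes. arm_command: Moves the arm, as the interface text tells. Its arguments: {"type":"object","properties":{"plan":{"type":"array"}},"required":["plan"]}

```bash
mkdir -p pics; ls; python3 - <<'E'
from rig import bot
import cv2
s=bot.read_state()
print({k:s[k] for k in('time_s','position','tcp_rot','force','opening')})
for n in('side','top'):
    cv2.imwrite(f'pics/{n}0.png',bot.capture(n)[:,:,::-1]); print(bot.calibration(n))
E
```

```text
pics
{'time_s': 0.0, 'position': array([0.19847482, 0.59186879, 0.22154939]), 'tcp_rot': array([[ 3.18158922e-01,  9.48036831e-01, -1.03304070e-03],
       [ 9.48034888e-01, -3.18160397e-01, -1.95245435e-03],
       [-2.17967128e-03, -3.58167855e-04, -9.99997560e-01]]), 'force': array([ 0.33362568,  0.44154192, -0.83685028]), 'opening': 0.9980133972454202}
{'intrinsics': array([[383.86129623,   0.        , 281.24289686],
       [  0.        , 383.86129623, 215.21651158],
       [  0.        ,   0.        ,   1.        ]]), 'rvec': array([ 2.26072457, -0.81087731,  0.32868175]), 'tvec': array([-0.45188185,  0.36175171,  0.52635861])}
{'intrinsics': array([[527.79065101,   0.        , 279.87042574],
       [  0.        , 527.79065101, 208.26250107],
       [  0.        ,   0.        ,   1.        ]]), 'rvec': array([ 2.11247027, -2.15702847,  0.15947822]), 'tvec': array([0.03994232, 0.60626791, 1.20227629])}
```

View pics/top0.png

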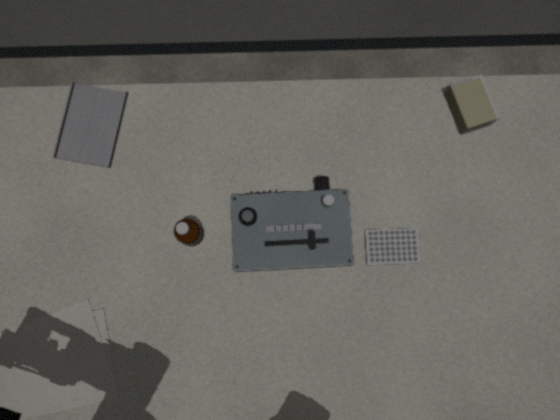

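View pics/side0.png

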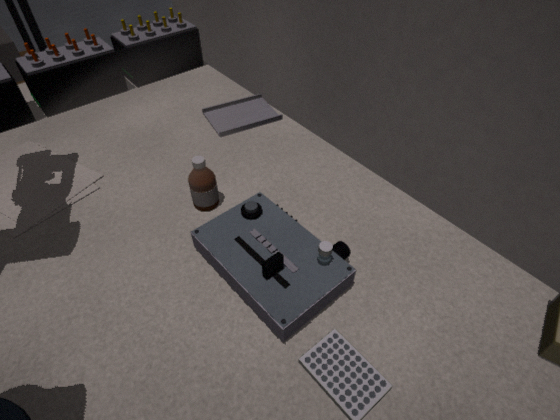

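The top view shows the reader at about (292,230), lever (312,240), button (248,216), vial (328,200), bottle (186,230) and plate (392,245). I'll zoom in for measuring.

```bash
python3 - <<'E'
import cv2
a=cv2.imread('pics/top0.png')[170:290,215:375]
a=cv2.convertScaleAbs(a,alpha=1.6)
cv2.imwrite('pics/top0z.png',cv2.resize(a,None,fx=5,fy=5,interpolation=cv2.INTER_CUBIC))
a=cv2.imread('pics/side0.png')[180:340,180:370]
a=cv2.convertScaleAbs(a,alpha=1.6)
cv2.imwrite('pics/side0z.png',cv2.resize(a,None,fx=3.7,fy=3.7,interpolation=cv2.INTER_CUBIC))
E
```

```text
(no output)
```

View pics/top0z.png

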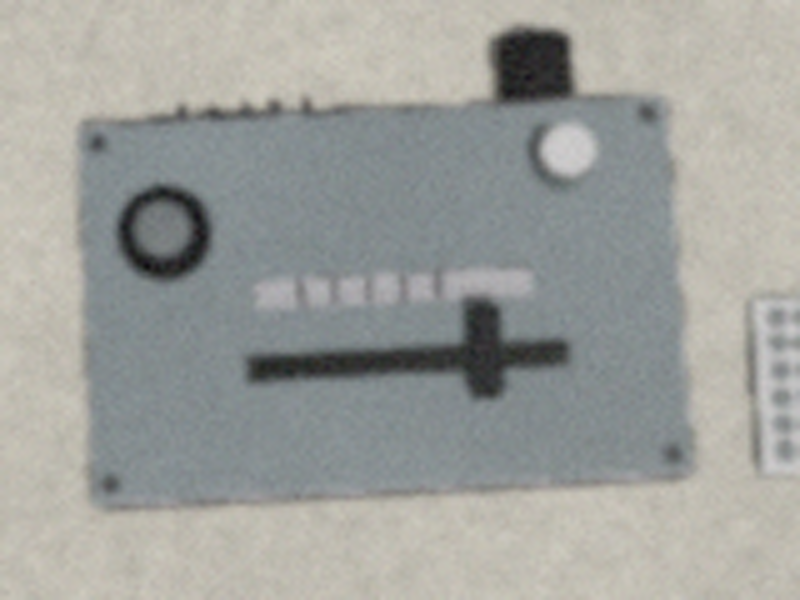

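View pics/side0z.png

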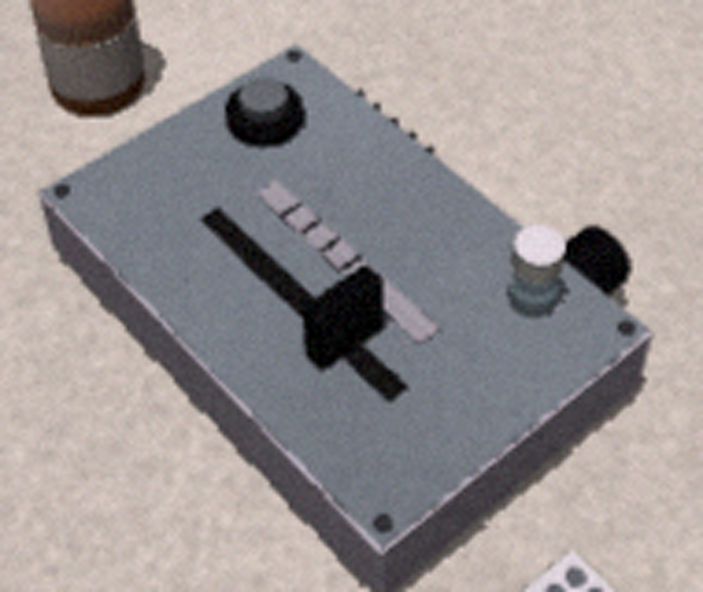

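```bash
cat > h.py <<'E'
import numpy as np,cv2
from rig import bot
from scipy.optimize import least_squares
C={n:bot.calibration(n) for n in('top','side')}
def proj(n,P):
    c=C[n]; return cv2.projectPoints(np.atleast_2d(np.float64(P)),c['rvec'],c['tvec'],c['intrinsics'],None)[0][:,0]
def ray(n,uv):
    c=C[n];R=cv2.Rodrigues(c['rvec'])[0];o=-R.T@c['tvec']
    d=R.T@np.linalg.inv(c['intrinsics'])@np.array([*uv,1.]);return o,d
def onz(n,uv,z):
    o,d=ray(n,uv);return o+d*(z-o[2])/d[2]
def W(p,q):
    c,s=np.cos(p[2]),np.sin(p[2]);q=np.atleast_2d(np.float64(q))
    return np.c_[p[0]+c*q[:,0]-s*q[:,1],p[1]+s*q[:,0]+c*q[:,1],q[:,2]]
E
python3 - <<'E'
from h import *
Q=np.array([[.09,.14,.06],[.09,-.14,.06],[-.09,-.14,.06],[-.09,.14,.06]])
t=np.array([[82,122],[665,97],[692,475],[93,503]])/5+[215-.4,170-.4]
s=np.array([[295,47],[650,333],[380,550],[43,193]])/3.7+[180-.36,180-.36]
f=lambda p:np.r_[(proj('top',W(p,Q))-t).ravel(),(proj('side',W(p,Q))-s).ravel()]
f1=lambda p:(proj('top',W(p,Q))-t).ravel()
f2=lambda p:(proj('side',W(p,Q))-s).ravel()
p0=np.r_[onz('top',t.mean(0),.06)[:2],0.]
for g in(f,f1,f2):
    r=least_squares(g,p0);print(r.x,np.degrees(r.x[2]),np.round(r.fun,1))
p=least_squares(f,p0).x;np.save('pose.npy',p)
def inv(P):
    c,s_=np.cos(p[2]),np.sin(p[2]);d=P[:2]-p[:2];return np.round(1000*np.array([c*d[0]+s_*d[1],-s_*d[0]+c*d[1]]),1)
g=lambda u:np.array(u)/5+[214.6,169.6]
print('lever',inv(onz('top',g((485,348)),.1)),inv(onz('top',g((485,348)),.06)))
print('button',inv(onz('top',g((164,230)),.078)),'vial',inv(onz('top',g((567,152)),.105)))
for x in (300,333,369,405,437): print(inv(onz('top',g((x,290)),.06)))
print('bottle',onz('top',(182,228),.13),'btn W',W(p,[.035,.1,.078]))
for l in(0,.017):print(W(p,[-.03,-.06+l,.101]), proj('side',W(p,[[-.01,-.067+l,.101],[-.05,-.067+l,.101],[-.05,-.053+l,.101],[-.01,-.053+l,.101]]))*3.7-179.64*3.7)
E
```

```text
[0.55645363 0.00126227 0.02720289] 1.5586108311549745 [-0.8 -0.4  1.2 -1.1  1.1 -0.1 -0.5  0.1  0.3 -1.7  1.1 -0.3 -0.6  1.4
 -2.3 -0.9]
[0.55560407 0.00186904 0.02459787] 1.4093539172796181 [-1.  -0.2  1.  -0.6  0.7  0.4 -0.8  0.3]
[0.55696662 0.00088821 0.02871373] 1.6451755600477875 [ 0.5 -1.7  1.5 -0.4 -0.   1.3 -2.  -0.9]
lever [-30.9 -43.4] [-27.  -45.6]
button [ 33.  100.2] vial [ 55.7 -85.3]
[ 4.3 39. ]
[ 3.5 23.7]
[2.7 6.9]
[ 1.9 -9.9]
[  1.2 -24.8]
bottle [0.55456915 0.24319123 0.13      ] btn W [[0.58872073 0.10217725 0.078     ]]
[[ 0.5280967  -0.05953152  0.101     ]] [[404.55212396 298.35751932]
 [338.66627311 344.9221086 ]
 [318.9748182  325.85198216]
 [384.67829251 280.3173471 ]]
[[ 0.52763431 -0.04253781  0.101     ]] [[380.4760141  276.50279195]
 [314.81266847 321.82116158]
 [295.65081061 303.26392169]
 [361.12229272 258.93474186]]
```

```bash
cat >> h.py <<'E'
def go(x,y,z):
    "shift in cm in tool axes to reader coords (m); z world"
    p=np.load('pose.npy');s=bot.read_state();T=W(p,[x,y,z])[0]
    d=s['tcp_rot'].T@(T-s['position'])*100
    tx=s['tcp_rot'][:,0];a=np.degrees(np.arctan2(tx[1],tx[0]));tw=a-(90+np.degrees(p[2]))
    q=W(p,[0,0,0])[0];dd=s['position']-q;c,sn=np.cos(p[2]),np.sin(p[2])
    print('t',round(s['time_s'],2),'shift',np.round(d,2),'twist',round(tw,1),'now reader mm',np.round(1000*np.array([c*dd[0]+sn*dd[1],-sn*dd[0]+c*dd[1],s['position'][2]]),1),'F',np.round(s['force'],2),'op',round(s['opening'],2))
E
python3 -c "
from h import *
go(-.03,-.09,.20)"
```

```text
t 0.1 shift [-54.09  53.     2.25] twist -20.1 now reader mm [-341.7  600.2  221.7] F [-0.18 -0.23  0.2 ] op 1.0
```

Emit:
arm_command --plan '[{"claw":0,"dx":-2.8,"dy":2.8,"dz":0,"twist":-7},{"claw":0,"dx":-5.6,"dy":5.5,"dz":0,"twist":-14},{"claw":0,"dx":-8.4,"dy":8.2,"dz":0,"twist":-20},{"claw":0,"dx":-11.2,"dy":11,"dz":0,"twist":-20},{"claw":0,"dx":-14,"dy":13.7,"dz":0,"twist":-20},{"claw":0,"dx":-16.8,"dy":16.5,"dz":0,"twist":-20},{"claw":0,"dx":-19.6,"dy":19.2,"dz":0,"twist":-20},{"claw":0,"dx":-22.4,"dy":22,"dz":0,"twist":-20}]'

```text
time_s: 0.77
position: [0.3358, 0.3078, 0.2219]
tcp_rot: [[-0.026, 1.0, -0.001], [1.0, 0.026, -0.002], [-0.002, -0.001, -1.0]]
force: [0.0, 0.5, -0.8]
opening: 0.479
```

```bash
python3 -c "
from h import *
go(-.03,-.09,.20)"
```

```text
t 0.77 shift [-40.21  18.28   2.24] twist -0.1 now reader mm [-212.2  312.4  221.9] F [ 0.01  0.46 -0.75] op 0.48
```

Emit:
arm_command --plan '[{"claw":0,"dx":-20,"dy":9,"dz":0,"twist":0},{"claw":0,"dx":-20,"dy":9,"dz":0,"twist":0},{"claw":0,"dx":-20,"dy":9,"dz":0,"twist":0},{"claw":0,"dx":-20,"dy":9,"dz":0,"twist":0},{"claw":0,"dx":-20,"dy":9,"dz":0,"twist":0},{"claw":0,"dx":-40.2,"dy":18.3,"dz":2,"twist":0},{"claw":0,"dx":-40.2,"dy":18.3,"dz":2,"twist":0},{"claw":0,"dx":-40.2,"dy":18.3,"dz":2,"twist":0}]'

```text
time_s: 1.43
position: [0.4807, 0.0077, 0.2114]
tcp_rot: [[-0.025, 1.0, -0.002], [1.0, 0.025, -0.002], [-0.002, -0.002, -1.0]]
force: [0.2, 0.5, -0.1]
opening: 0.005
```

```bash
python3 -c "
from h import *
go(-.03,-.09,.18)"
```

```text
t 1.43 shift [-9.84  4.58  3.15] twist -0.1 now reader mm [-75.6   8.5 211.4] F [ 0.17  0.45 -0.05] op 0.0
```

Emit:
arm_command --plan '[{"claw":0,"dx":-9.8,"dy":4.6,"dz":2,"twist":0},{"claw":0,"dx":-9.8,"dy":4.6,"dz":2,"twist":0},{"claw":0,"dx":-9.8,"dy":4.6,"dz":3,"twist":0},{"claw":0,"dx":-9.8,"dy":4.6,"dz":3,"twist":0},{"claw":0,"dx":-9.8,"dy":4.6,"dz":3,"twist":0}]'

```text
time_s: 1.85
position: [0.5287, -0.0904, 0.1801]
tcp_rot: [[-0.022, 1.0, -0.004], [1.0, 0.022, -0.0], [-0.0, -0.004, -1.0]]
force: [-0.6, 0.7, -0.3]
opening: 0.004
```

```bash
python3 -c "
from h import *
go(-.03,-.085,.076)
s=bot.read_state();T=bot.calibration('wrist')['T_tool_cam'];K=bot.calibration('wrist')['intrinsics']
im=bot.capture('wrist');cv2.imwrite('pics/w1.png',im[:,:,::-1])
M=np.eye(4);M[:3,:3]=s['tcp_rot'];M[:3,3]=s['position'];M=np.linalg.inv(M@T);p=np.load('pose.npy')
for n,q in dict(btn=[.035,.1,.078],c1=[-.09,-.14,.06],c2=[.09,-.14,.06],n3=[.004,.006,.06],lev16=[-.03,-.044,.101],edge1=[-.01,-.051,.101],edge2=[-.05,-.051,.101]).items():
  P=M@np.r_[W(p,q)[0],1];u=K@P[:3];print(n,u[:2]/u[2])
"
```

```text
t 1.85 shift [ 0.59  0.07 10.41] twist -0.3 now reader mm [-30.2 -90.8 180.1] F [-0.62  0.74 -0.34] op 0.0
btn [491.04097496 274.72758897]
c1 [227.9797134  136.86290415]
c2 [237.58525277 315.61312386]
n3 [386.25360141 236.80612225]
lev16 [342.96288094 215.85453601]
edge1 [333.30617335 239.23348012]
edge2 [335.17083913 191.52370357]
```

View pics/w1.png

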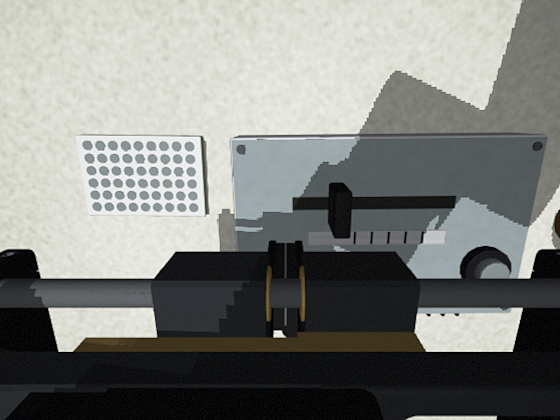

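The wrist view shows the lever top at about (345,210), clear of the fingers. The third notch line is at (390,238), 2–4 px from the prediction. Next I'll lower behind the lever.

Emit:
arm_command --plan '[{"claw":0,"dx":0.4,"dy":0.1,"dz":3.5,"twist":0},{"claw":0,"dx":0.4,"dy":0.1,"dz":7,"twist":0},{"claw":0,"dx":0.4,"dy":0.1,"dz":9,"twist":0},{"claw":0,"dx":0.4,"dy":0.1,"dz":10.4,"twist":0},{"claw":0,"dx":0.4,"dy":0.1,"dz":10.4,"twist":0}]'

```text
time_s: 2.32
position: [0.5257, -0.0825, 0.0745]
tcp_rot: [[-0.026, 1.0, -0.011], [1.0, 0.026, 0.002], [0.003, -0.011, -1.0]]
force: [-0.4, 0.4, 0.0]
opening: 0.004
```

```bash
python3 -c "
from h import *
go(-.03,-.066,.076)
cv2.imwrite('pics/w2.png',bot.capture('wrist')[:,:,::-1])
a=bot.capture('side')[180:340,180:370,::-1]
cv2.imwrite('pics/s2.png',cv2.resize(cv2.convertScaleAbs(a,alpha=1.6),None,fx=3.7,fy=3.7,interpolation=cv2.INTER_CUBIC))
"
```

```text
t 2.32 shift [ 1.69  0.29 -0.15] twist -0.1 now reader mm [-33.  -82.8  74.5] F [-0.39  0.36  0.02] op 0.0
```

View pics/w2.png

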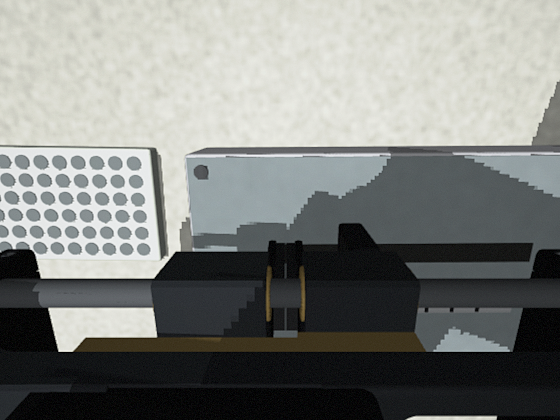

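View pics/s2.png

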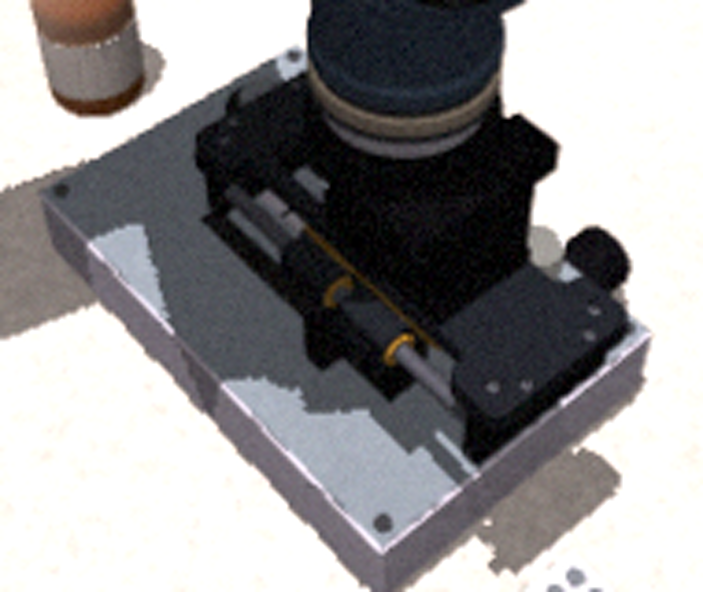

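Emit:
arm_command --plan '[{"claw":0,"dx":0.5,"dy":0.3,"dz":0,"twist":0},{"claw":0,"dx":1.0,"dy":0.3,"dz":0,"twist":0},{"claw":0,"dx":1.3,"dy":0.3,"dz":0,"twist":0},{"claw":0,"dx":1.6,"dy":0.3,"dz":0,"twist":0},{"claw":0,"dx":1.8,"dy":0.3,"dz":0,"twist":0}]'

```text
time_s: 2.83
position: [0.5309, -0.065, 0.0777]
tcp_rot: [[-0.026, 1.0, -0.004], [1.0, 0.026, -0.0], [-0.0, -0.004, -1.0]]
force: [0.5, 0.4, -0.3]
opening: 0.004
```

```bash
python3 -c "
from h import *
go(-.03,-.056,.076)
cv2.imwrite('pics/w3.png',bot.capture('wrist')[:,:,::-1])
"
```

```text
t 2.83 shift [ 0.96 -0.26  0.17] twist -0.1 now reader mm [-27.4 -65.6  77.7] F [ 0.46  0.37 -0.31] op 0.0
```

View pics/w3.png

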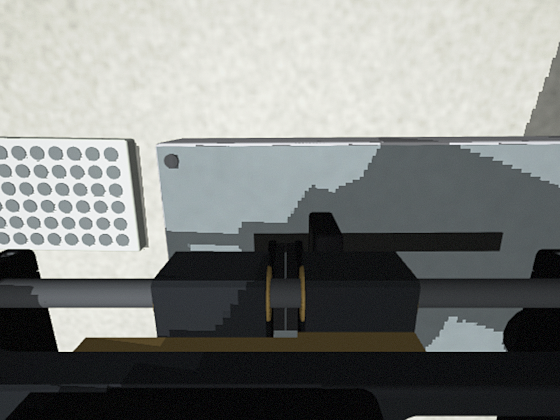

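Emit:
arm_command --plan '[{"claw":0,"dx":0.2,"dy":-0.2,"dz":0.1,"twist":0},{"claw":0,"dx":0.4,"dy":-0.2,"dz":0.1,"twist":0},{"claw":0,"dx":0.6,"dy":-0.2,"dz":0.1,"twist":0},{"claw":0,"dx":0.8,"dy":-0.2,"dz":0.1,"twist":0},{"claw":0,"dx":0.8,"dy":-0.2,"dz":0.1,"twist":0}]'

```text
time_s: 3.3
position: [0.5282, -0.0579, 0.0765]
tcp_rot: [[-0.027, 1.0, -0.005], [1.0, 0.027, -0.002], [-0.001, -0.005, -1.0]]
force: [-1.0, -4.0, 0.9]
opening: 0.001
```

```bash
python3 -c "
from h import *
go(-.03,-.056,.076)
cv2.imwrite('pics/w4.png',bot.capture('wrist')[150:350,180:450,::-1].repeat(2,0).repeat(2,1))
"
```

```text
t 3.3 shift [ 0.24 -0.02  0.05] twist -0.0 now reader mm [-29.8 -58.4  76.5] F [-0.98 -3.96  0.93] op 0.0
```

View pics/w4.png

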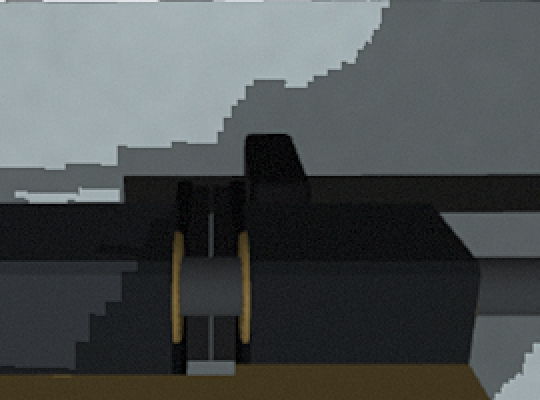

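Emit:
arm_command --plan '[{"claw":0,"dx":0.2,"dy":0,"dz":0,"twist":0},{"claw":0,"dx":0.3,"dy":0,"dz":0,"twist":0},{"claw":0,"dx":0.4,"dy":0,"dz":0,"twist":0},{"claw":0,"dx":0.4,"dy":0,"dz":0,"twist":0}]'

```text
time_s: 3.68
position: [0.5283, -0.0565, 0.0766]
tcp_rot: [[-0.029, 1.0, -0.005], [1.0, 0.029, -0.005], [-0.005, -0.005, -1.0]]
force: [-2.8, -11.6, 1.7]
opening: 0.003
```

```bash
python3 -c "
from h import *
go(-.03,-.048,.076)"
```

```text
t 3.68 shift [ 0.9  -0.02  0.06] twist 0.1 now reader mm [-29.7 -57.   76.6] F [ -2.85 -11.59   1.74] op 0.0
```

```bash
python3 -c "
from h import *
a=bot.capture('side')[180:340,180:370,::-1]
cv2.imwrite('pics/s5.png',cv2.resize(cv2.convertScaleAbs(a,alpha=2.2),None,fx=3.7,fy=3.7,interpolation=cv2.INTER_CUBIC))
a=bot.capture('wrist')[150:350,180:450,::-1]
cv2.imwrite('pics/w5.png',cv2.convertScaleAbs(a,alpha=3).repeat(2,0).repeat(2,1))
go(-.03,-.048,.076);print(bot.read_state()['moment'])
"
```

```text
t 3.78 shift [ 0.9  -0.02  0.06] twist 0.1 now reader mm [-29.8 -57.   76.6] F [-2.77 -9.99 -0.27] op 0.01
[-1.62448245  0.38424004 -0.00485121]
```

View pics/w5.png

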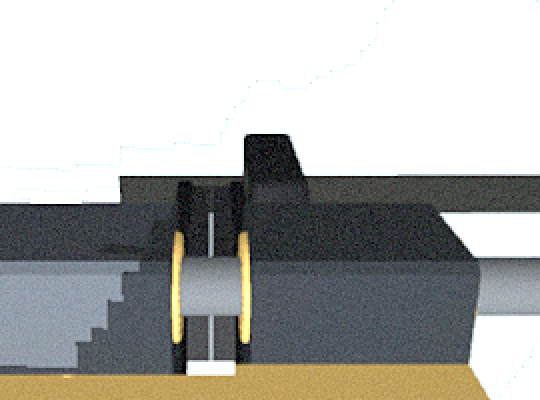

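View pics/s5.png

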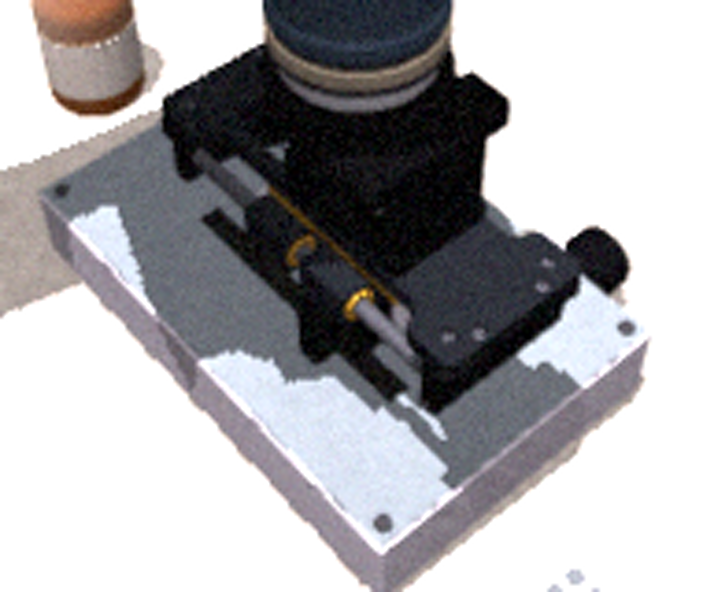

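Emit:
arm_command --plan '[{"claw":0,"dx":0.4,"dy":0,"dz":0,"twist":0},{"claw":0,"dx":0.5,"dy":0,"dz":0,"twist":0},{"claw":0,"dx":0.5,"dy":0,"dz":0,"twist":0}]'

```text
time_s: 4.03
position: [0.5282, -0.0544, 0.0767]
tcp_rot: [[-0.03, 1.0, -0.005], [1.0, 0.03, -0.01], [-0.009, -0.006, -1.0]]
force: [-1.9, -8.5, 0.7]
opening: 0.005
```

```bash
python3 -c "
from h import *
go(-.03,-.048,.076)"
```

```text
t 4.03 shift [ 0.68 -0.02  0.06] twist 0.2 now reader mm [-29.8 -54.8  76.7] F [-1.9  -8.54  0.67] op 0.0
```

Emit:
arm_command --plan '[{"claw":0,"dx":0.4,"dy":0,"dz":0,"twist":0},{"claw":0,"dx":0.5,"dy":0,"dz":0,"twist":0},{"claw":0,"dx":0.5,"dy":0,"dz":0,"twist":0}]'

```text
time_s: 4.28
position: [0.528, -0.0509, 0.0767]
tcp_rot: [[-0.031, 1.0, -0.005], [0.999, 0.03, -0.012], [-0.011, -0.006, -1.0]]
force: [-0.8, -5.4, 0.4]
opening: 0.004
```

```bash
python3 -c "
from h import *
go(-.03,-.048,.076)"
```

```text
t 4.28 shift [ 0.34 -0.01  0.06] twist 0.2 now reader mm [-29.9 -51.4  76.7] F [-0.83 -5.44  0.41] op 0.0
```

Emit:
arm_command --plan '[{"claw":0,"dx":0.3,"dy":0,"dz":0,"twist":0},{"claw":0,"dx":0.4,"dy":0,"dz":0,"twist":0},{"claw":0,"dx":0.4,"dy":0,"dz":0,"twist":0}]'

```text
time_s: 4.53
position: [0.5278, -0.0474, 0.0766]
tcp_rot: [[-0.03, 1.0, -0.005], [0.999, 0.03, -0.012], [-0.012, -0.006, -1.0]]
force: [-1.6, -2.1, 1.4]
opening: 0.006
```

```bash
python3 -c "
from h import *
cv2.imwrite('pics/w6.png',cv2.convertScaleAbs(bot.capture('wrist')[150:350,180:450,::-1],alpha=3).repeat(2,0).repeat(2,1))
go(-.03,-.048,.076)"
```

```text
t 4.58 shift [-0.04 -0.    0.06] twist 0.2 now reader mm [-30.  -47.6  76.6] F [-0.62 -2.76  0.73] op 0.01
```

View pics/w6.png

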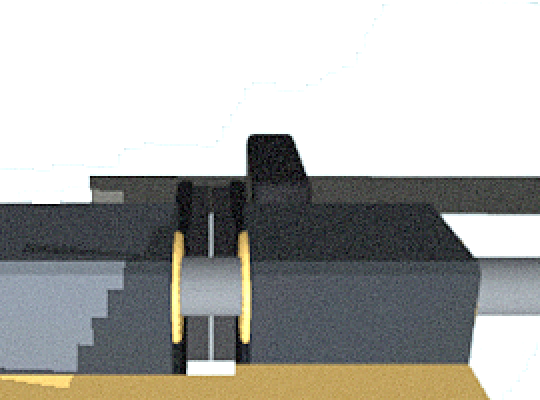

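Emit:
arm_command --plan '[{"claw":0,"dx":0.2,"dy":0,"dz":0,"twist":0},{"claw":0,"dx":0.2,"dy":0,"dz":0,"twist":0}]'

```text
time_s: 4.75
position: [0.5277, -0.0446, 0.0766]
tcp_rot: [[-0.029, 1.0, -0.006], [1.0, 0.029, -0.011], [-0.011, -0.006, -1.0]]
force: [0.2, -0.4, -0.0]
opening: 0.01
```

```bash
python3 -c "
from h import *
cv2.imwrite('pics/w7.png',cv2.convertScaleAbs(bot.capture('wrist')[150:350,180:450,::-1],alpha=3).repeat(2,0).repeat(2,1))
go(-.03,-.048,.076)"
```

```text
t 4.8 shift [-0.31 -0.    0.05] twist 0.1 now reader mm [-30.  -44.9  76.5] F [0.12 0.33 0.15] op 0.0
```

View pics/w7.png

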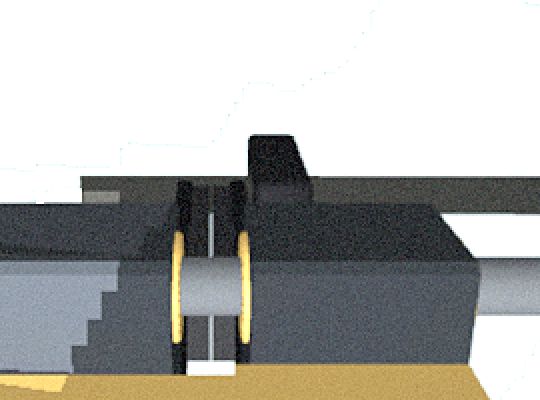

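Emit:
arm_command --plan '[{"claw":0,"dx":0.1,"dy":0,"dz":0,"twist":0},{"claw":0,"dx":0.1,"dy":0,"dz":0,"twist":0}]'

```text
time_s: 4.97
position: [0.5277, -0.0429, 0.0764]
tcp_rot: [[-0.03, 1.0, -0.006], [1.0, 0.029, -0.01], [-0.01, -0.006, -1.0]]
force: [0.8, 0.1, 0.4]
opening: 0.005
```

```bash
python3 -c "
from h import *
cv2.imwrite('pics/w8.png',cv2.convertScaleAbs(bot.capture('wrist')[150:350,180:450,::-1],alpha=3).repeat(2,0).repeat(2,1))
go(-.03,-.048,.076)"
```

```text
t 5.02 shift [-0.46 -0.    0.05] twist 0.1 now reader mm [-30.  -43.4  76.4] F [-0.2  -0.18 -0.47] op 0.0
```

View pics/w8.png

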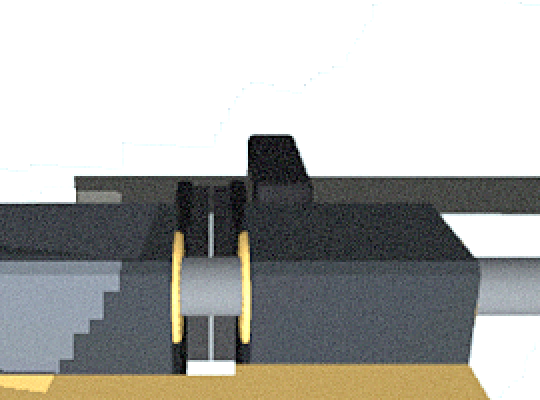

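Emit:
arm_command --plan '[{"claw":0,"dx":-1.0,"dy":0,"dz":0,"twist":0},{"claw":0,"dx":-2.0,"dy":0,"dz":-1,"twist":0},{"claw":0,"dx":-2.5,"dy":0,"dz":-4,"twist":0},{"claw":0,"dx":-3,"dy":0,"dz":-8,"twist":0},{"claw":0,"dx":-3,"dy":0,"dz":-10,"twist":0},{"claw":0,"dx":-3,"dy":0,"dz":-10,"twist":0}]'

```text
time_s: 5.52
position: [0.5327, -0.0744, 0.1823]
tcp_rot: [[-0.028, 1.0, 0.005], [0.999, 0.028, -0.014], [-0.014, 0.005, -1.0]]
force: [0.6, 0.4, -0.4]
opening: 0.006
```

```bash
python3 -c "
from h import *
go(-.03,-.07,.076)
cv2.imwrite('pics/w9.png',cv2.convertScaleAbs(bot.capture('wrist')[120:340,220:520,::-1],alpha=2).repeat(2,0).repeat(2,1))
a=bot.capture('top')[170:290,215:375,::-1]
cv2.imwrite('pics/t9.png',cv2.resize(cv2.convertScaleAbs(a,alpha=1.6),None,fx=5,fy=5))
"
```

```text
t 5.52 shift [ 0.65 -0.48 10.62] twist 0.1 now reader mm [-25.8 -75.  182.3] F [ 0.57  0.4  -0.44] op 0.01
```

View pics/w9.png

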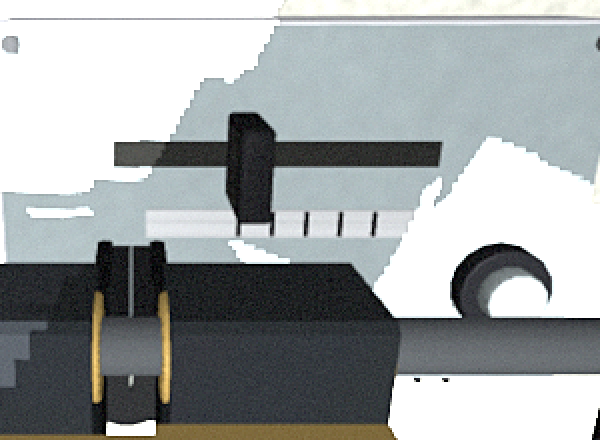

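View pics/t9.png

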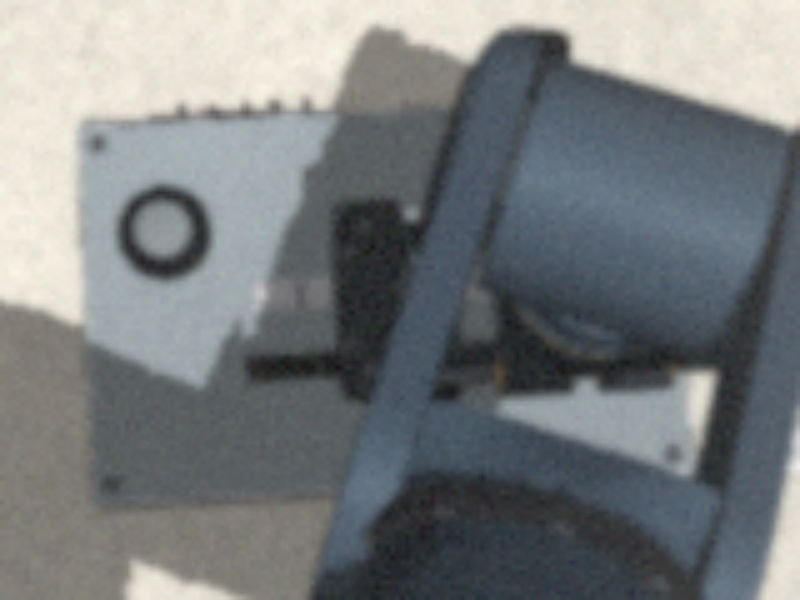

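```bash
cat >> h.py <<'E'
def wproj(s,q):
    T=bot.calibration('wrist')['T_tool_cam'];K=bot.calibration('wrist')['intrinsics']
    M=np.eye(4);M[:3,:3]=s['tcp_rot'];M[:3,3]=s['position'];M=np.linalg.inv(M@T);p=np.load('pose.npy')
    P=(M[:3,:3]@W(p,q).T+M[:3,3:]).T@K.T
    return P[:,:2]/P[:,2:]
E
python3 -c "
from h import *
s=bot.read_state()
f=lambda q:np.round((wproj(s,q)-[220,120])*2,0).tolist()
print(f([[.004,y/1000,.06] for y in(-26,-10,6,22,38)]),f([[.035,.1,.078]]))
for l in(26,30,34,38): print(l,[f([[x,(-60+l+d)/1000,.101] for d in(-7,7)]) for x in(-.05,-.01)], f([[-.05,(-60+l-7)/1000,.062],[-.01,(-60+l-7)/1000,.062]]))
"
```

```text
[[232.0, 234.0], [266.0, 234.0], [300.0, 234.0], [334.0, 234.0], [368.0, 234.0]] [[511.0, 313.0]]
26 [[[215.0, 141.0], [251.0, 142.0]], [[211.0, 238.0], [246.0, 238.0]]] [[205.0, 122.0], [202.0, 207.0]]
30 [[[225.0, 141.0], [261.0, 142.0]], [[221.0, 238.0], [256.0, 238.0]]] [[214.0, 122.0], [210.0, 207.0]]
34 [[[235.0, 141.0], [272.0, 142.0]], [[231.0, 238.0], [265.0, 238.0]]] [[222.0, 122.0], [219.0, 207.0]]
38 [[[246.0, 141.0], [282.0, 142.0]], [[241.0, 238.0], [275.0, 238.0]]] [[231.0, 122.0], [228.0, 207.0]]
```

The lever is in notch 1: its top edges at 238/272 in the crop match 34 mm once a 6 px bias is allowed for. I'll go back behind it and continue.

Emit:
arm_command --plan '[{"claw":0,"dx":0.5,"dy":-0.4,"dz":3.5,"twist":0},{"claw":0,"dx":0.5,"dy":-0.4,"dz":7,"twist":0},{"claw":0,"dx":0.5,"dy":-0.4,"dz":9.5,"twist":0},{"claw":0,"dx":0.5,"dy":-0.4,"dz":10.5,"twist":0},{"claw":0,"dx":0.5,"dy":-0.4,"dz":10.5,"twist":0},{"claw":0,"dx":0.5,"dy":-0.4,"dz":10.5,"twist":0}]'

```text
time_s: 6.12
position: [0.5247, -0.0692, 0.0724]
tcp_rot: [[-0.028, 1.0, -0.005], [1.0, 0.028, -0.01], [-0.01, -0.005, -1.0]]
force: [-0.2, -0.1, 0.0]
opening: 0.006
```

```bash
python3 -c "
from h import *
go(-.03,-.043,.076)"
```

```text
t 6.12 shift [ 2.66  0.37 -0.39] twist 0.1 now reader mm [-33.7 -69.6  72.4] F [-0.19 -0.11  0.  ] op 0.01
```

Emit:
arm_command --plan '[{"claw":0,"dx":0.8,"dy":0.3,"dz":-0.4,"twist":0},{"claw":0,"dx":1.6,"dy":0.3,"dz":-0.4,"twist":0},{"claw":0,"dx":2.3,"dy":0.3,"dz":-0.4,"twist":0},{"claw":0,"dx":2.6,"dy":0.3,"dz":-0.4,"twist":0},{"claw":0,"dx":2.8,"dy":0.3,"dz":-0.4,"twist":0},{"claw":0,"dx":2.8,"dy":0.3,"dz":-0.4,"twist":0}]'

```text
time_s: 6.62
position: [0.5276, -0.0418, 0.0773]
tcp_rot: [[-0.031, 1.0, -0.003], [0.999, 0.031, -0.013], [-0.013, -0.003, -1.0]]
force: [-1.8, -4.2, 4.1]
opening: 0.005
```

```bash
python3 -c "
from h import *
go(-.03,-.039,.076)"
```

```text
t 6.62 shift [0.32 0.   0.12] twist 0.2 now reader mm [-30.  -42.2  77.3] F [-1.76 -4.16  4.06] op 0.01
```

Emit:
arm_command --plan '[{"claw":0,"dx":0.3,"dy":0,"dz":0,"twist":0},{"claw":0,"dx":0.6,"dy":0,"dz":0,"twist":0},{"claw":0,"dx":0.6,"dy":0,"dz":0,"twist":0}]'

```text
time_s: 6.87
position: [0.5276, -0.0377, 0.0777]
tcp_rot: [[-0.033, 0.999, -0.002], [0.999, 0.033, -0.017], [-0.017, -0.003, -1.0]]
force: [-1.6, -3.3, 0.6]
opening: 0.005
```

Emit:
arm_command --plan '[{"claw":0,"dx":0.4,"dy":0,"dz":0,"twist":0},{"claw":0,"dx":0.5,"dy":0,"dz":0,"twist":0},{"claw":0,"dx":0.5,"dy":0,"dz":0,"twist":0}]'

```text
time_s: 7.12
position: [0.5275, -0.0336, 0.0779]
tcp_rot: [[-0.035, 0.999, -0.002], [0.999, 0.034, -0.019], [-0.019, -0.003, -1.0]]
force: [0.2, -4.3, -1.3]
opening: 0.008
```

```bash
python3 -c "
from h import *
go(-.03,-.034,.076)"
```

```text
t 7.12 shift [ 0.01 -0.01  0.19] twist 0.4 now reader mm [-29.9 -34.1  77.9] F [ 0.2  -4.3  -1.26] op 0.01
```

Emit:
arm_command --plan '[{"claw":0,"dx":0.2,"dy":0,"dz":0.1,"twist":0},{"claw":0,"dx":0.2,"dy":0,"dz":0.1,"twist":0}]'

```text
time_s: 7.28
position: [0.5276, -0.0321, 0.0775]
tcp_rot: [[-0.035, 0.999, -0.001], [0.999, 0.035, -0.02], [-0.02, -0.002, -1.0]]
force: [-0.7, -3.2, 2.7]
opening: 0.006
```

```bash
python3 -c "
from h import *
go(-.03,-.034,.076)
cv2.imwrite('pics/w10.png',cv2.convertScaleAbs(bot.capture('wrist')[150:350,180:450,::-1],alpha=3).repeat(2,0).repeat(2,1))
"
```

```text
t 7.28 shift [-0.14 -0.02  0.15] twist 0.5 now reader mm [-29.8 -32.6  77.5] F [-0.73 -3.17  2.72] op 0.01
```

View pics/w10.png

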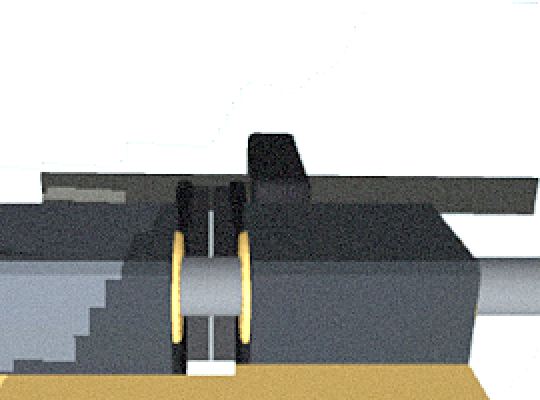

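Emit:
arm_command --plan '[{"claw":0,"dx":0.2,"dy":0,"dz":0.1,"twist":0},{"claw":0,"dx":0.2,"dy":0,"dz":0.1,"twist":0}]'

```text
time_s: 7.5
position: [0.5277, -0.0294, 0.0767]
tcp_rot: [[-0.035, 0.999, -0.0], [0.999, 0.035, -0.019], [-0.019, -0.001, -1.0]]
force: [0.4, -0.7, 0.1]
opening: 0.003
```

```bash
python3 -c "
from h import *
go(-.03,-.034,.076)
cv2.imwrite('pics/w11.png',cv2.convertScaleAbs(bot.capture('wrist')[150:350,180:450,::-1],alpha=3).repeat(2,0).repeat(2,1))
go(-.03,-.034,.076)
"
```

```text
t 7.5 shift [-0.41 -0.05  0.08] twist 0.4 now reader mm [-29.6 -29.9  76.7] F [ 0.42 -0.67  0.07] op 0.0
t 7.55 shift [-0.43 -0.04  0.06] twist 0.4 now reader mm [-29.7 -29.7  76.5] F [ 0.05 -0.31  1.08] op 0.01
```

View pics/w11.png

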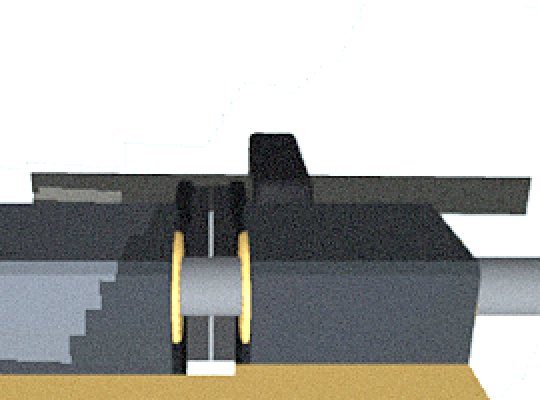

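Emit:
arm_command --plan '[{"claw":0,"dx":0.1,"dy":0,"dz":0.1,"twist":0},{"claw":0,"dx":0.1,"dy":0,"dz":0.1,"twist":0},{"claw":0,"dx":0.1,"dy":0,"dz":0.1,"twist":0}]'

```text
time_s: 7.8
position: [0.5273, -0.0277, 0.0751]
tcp_rot: [[-0.035, 0.999, -0.002], [0.999, 0.035, -0.018], [-0.018, -0.002, -1.0]]
force: [-0.4, 0.6, -0.0]
opening: 0.002
```

```bash
python3 -c "
from h import *
go(-.03,-.034,.076)
cv2.imwrite('pics/w12.png',cv2.convertScaleAbs(bot.capture('wrist')[150:350,180:450,::-1],alpha=3).repeat(2,0).repeat(2,1))
"
```

```text
t 7.8 shift [-0.59 -0.01 -0.08] twist 0.4 now reader mm [-30.  -28.1  75.1] F [-0.44  0.57 -0.02] op 0.0
```

View pics/w12.png

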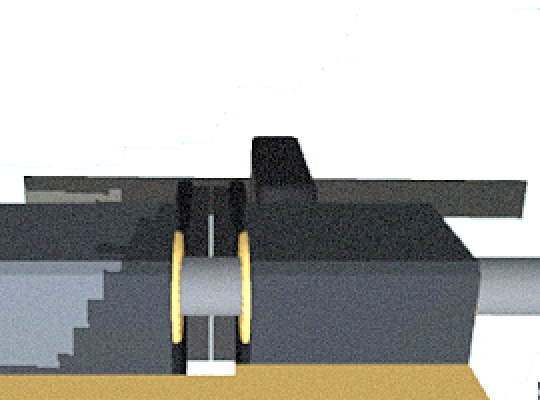

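Notch 2 is reached: force is zero and the slot-relative measurement gives about 50 mm. Now the third.

Emit:
arm_command --plan '[{"claw":0,"dx":0.3,"dy":0,"dz":0,"twist":0},{"claw":0,"dx":0.6,"dy":0,"dz":0,"twist":0},{"claw":0,"dx":0.8,"dy":0,"dz":0,"twist":0},{"claw":0,"dx":0.8,"dy":0,"dz":0,"twist":0}]'

```text
time_s: 8.18
position: [0.5273, -0.0219, 0.0751]
tcp_rot: [[-0.036, 0.999, -0.001], [0.999, 0.036, -0.022], [-0.022, -0.002, -1.0]]
force: [-0.8, -6.7, 1.2]
opening: 0.009
```

```bash
python3 -c "
from h import *
go(-.03,-.018,.076)
"
```

```text
t 8.18 shift [ 0.43 -0.02 -0.1 ] twist 0.5 now reader mm [-29.8 -22.3  75.1] F [-0.79 -6.71  1.21] op 0.01
```

Emit:
arm_command --plan '[{"claw":0,"dx":0.3,"dy":0,"dz":0,"twist":0},{"claw":0,"dx":0.5,"dy":0,"dz":0,"twist":0},{"claw":0,"dx":0.5,"dy":0,"dz":0,"twist":0}]'

```text
time_s: 8.43
position: [0.5271, -0.0176, 0.0751]
tcp_rot: [[-0.036, 0.999, -0.001], [0.999, 0.036, -0.023], [-0.023, -0.002, -1.0]]
force: [-0.4, -1.4, 1.4]
opening: 0.007
```

```bash
python3 -c "
from h import *
go(-.03,-.018,.076)
"
```

```text
t 8.43 shift [ 0.   -0.02 -0.09] twist 0.5 now reader mm [-29.8 -18.   75.1] F [-0.41 -1.35  1.38] op 0.01
```

Emit:
arm_command --plan '[{"claw":0,"dx":0.1,"dy":0,"dz":0,"twist":0},{"claw":0,"dx":0.2,"dy":0,"dz":0,"twist":0},{"claw":0,"dx":0.2,"dy":0,"dz":0,"twist":0}]'

```text
time_s: 8.68
position: [0.5271, -0.0154, 0.0751]
tcp_rot: [[-0.036, 0.999, -0.001], [0.999, 0.036, -0.023], [-0.023, -0.002, -1.0]]
force: [0.8, -1.3, 0.4]
opening: 0.005
```

```bash
python3 -c "
from h import *
go(-.03,-.018,.076)
cv2.imwrite('pics/w13.png',cv2.convertScaleAbs(bot.capture('wrist')[150:350,180:450,::-1],alpha=3).repeat(2,0).repeat(2,1))
"
```

```text
t 8.68 shift [-0.22 -0.02 -0.09] twist 0.5 now reader mm [-29.8 -15.9  75.1] F [ 0.79 -1.34  0.41] op 0.0
```

View pics/w13.png

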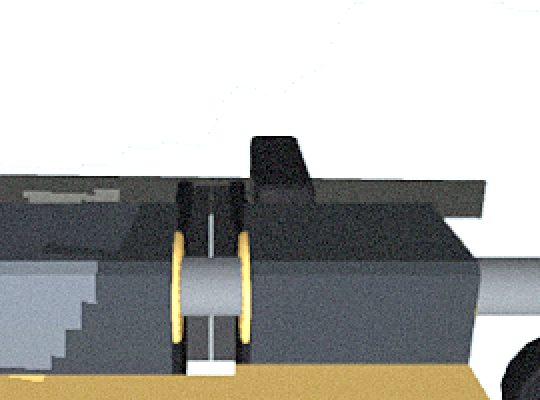

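Emit:
arm_command --plan '[{"claw":0,"dx":0.1,"dy":0,"dz":0,"twist":0},{"claw":0,"dx":0.1,"dy":0,"dz":0,"twist":0},{"claw":0,"dx":0.1,"dy":0,"dz":0,"twist":0}]'

```text
time_s: 8.98
position: [0.5269, -0.0136, 0.0749]
tcp_rot: [[-0.036, 0.999, -0.001], [0.999, 0.036, -0.021], [-0.021, -0.002, -1.0]]
force: [0.3, -0.0, -0.4]
opening: 0.006
```

```bash
python3 -c "
from h import *
go(-.03,-.018,.076)
cv2.imwrite('pics/w14.png',cv2.convertScaleAbs(bot.capture('wrist')[150:350,180:450,::-1],alpha=3).repeat(2,0).repeat(2,1))
"
```

```text
t 8.98 shift [-0.4  -0.01 -0.1 ] twist 0.5 now reader mm [-30.  -14.1  74.9] F [ 0.34 -0.02 -0.36] op 0.01
```

View pics/w14.png

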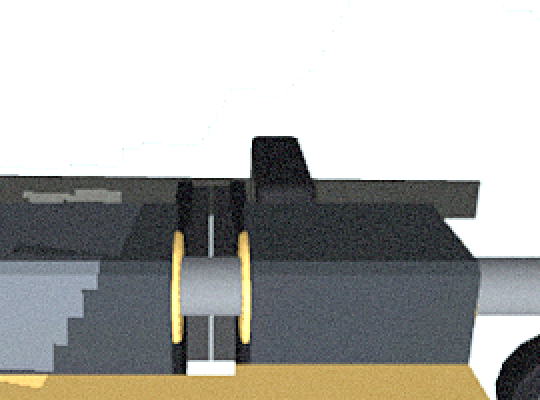

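Force is now zero. I'll back off, rise and check.

Emit:
arm_command --plan '[{"claw":0,"dx":-1.0,"dy":0,"dz":0,"twist":0},{"claw":0,"dx":-2.0,"dy":0,"dz":-1,"twist":0},{"claw":0,"dx":-2.5,"dy":0,"dz":-4,"twist":0},{"claw":0,"dx":-3,"dy":0,"dz":-8,"twist":0},{"claw":0,"dx":-3,"dy":0,"dz":-10,"twist":0},{"claw":0,"dx":-3,"dy":0,"dz":-10,"twist":0},{"claw":0,"dx":-3,"dy":0,"dz":-10,"twist":0}]'

```text
time_s: 9.62
position: [0.529, -0.0426, 0.1774]
tcp_rot: [[-0.035, 0.999, 0.002], [0.999, 0.035, -0.023], [-0.023, 0.002, -1.0]]
force: [-1.1, 0.1, -1.9]
opening: 0.006
```

```bash
python3 -c "
from h import *
go(.035,.1,.15)
s=bot.read_state()
cv2.imwrite('pics/w15.png',cv2.convertScaleAbs(bot.capture('wrist')[120:340,220:520,::-1],alpha=2).repeat(2,0).repeat(2,1))
f=lambda q:np.round((wproj(s,q)-[220,120])*2,0).tolist()
print(f([[.004,y/1000,.06] for y in(-26,-10,6,22,38)]),f([[.035,.1,.078]]))
for l in(62,66,70): print(l,[f([[x,(-60+l+d)/1000,.101] for d in(-7,7)]) for x in(-.05,-.01)], f([[-.05,(-60+l-7)/1000,.062],[-.05,(-60+l+7)/1000,.062]]))
"
```

```text
t 9.62 shift [14.31  6.47  2.42] twist 0.4 now reader mm [-28.7 -43.1 177.4] F [-1.1   0.14 -1.9 ] op 0.01
[[170.0, 233.0], [204.0, 233.0], [238.0, 234.0], [272.0, 234.0], [307.0, 235.0]] [[448.0, 315.0]]
62 [[[232.0, 141.0], [269.0, 142.0]], [[227.0, 238.0], [262.0, 239.0]]] [[221.0, 121.0], [253.0, 122.0]]
66 [[[243.0, 141.0], [279.0, 142.0]], [[237.0, 238.0], [272.0, 239.0]]] [[230.0, 122.0], [262.0, 122.0]]
70 [[[253.0, 142.0], [290.0, 142.0]], [[247.0, 238.0], [282.0, 239.0]]] [[239.0, 122.0], [271.0, 122.0]]
```

View pics/w15.png

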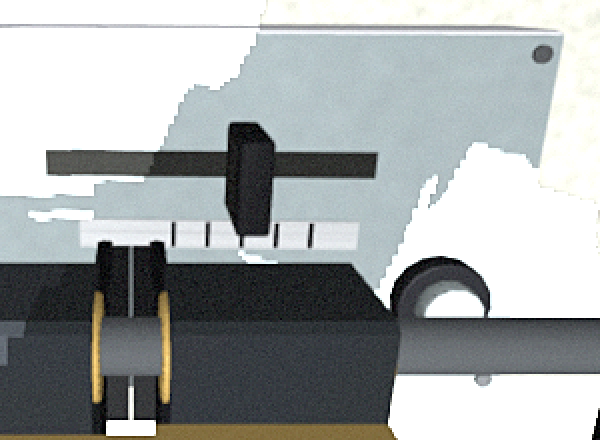

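```bash
python3 -c "
from h import *
a=bot.capture('wrist')[170:250,300:390,::-1]
cv2.imwrite('pics/w16.png',cv2.resize(cv2.convertScaleAbs(a,alpha=2.5),None,fx=7,fy=7,interpolation=cv2.INTER_NEAREST))
a=cv2.imread('pics/w9.png')[100:260:2,160:340:2]
cv2.imwrite('pics/w9z.png',cv2.resize(cv2.convertScaleAbs(a,alpha=1.25),None,fx=7,fy=7,interpolation=cv2.INTER_NEAREST))
"
```

```text
(no output)
```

View pics/w16.png

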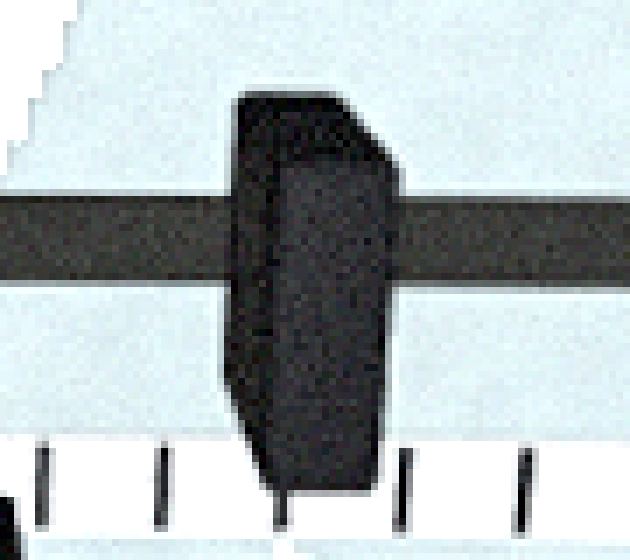

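View pics/w9z.png

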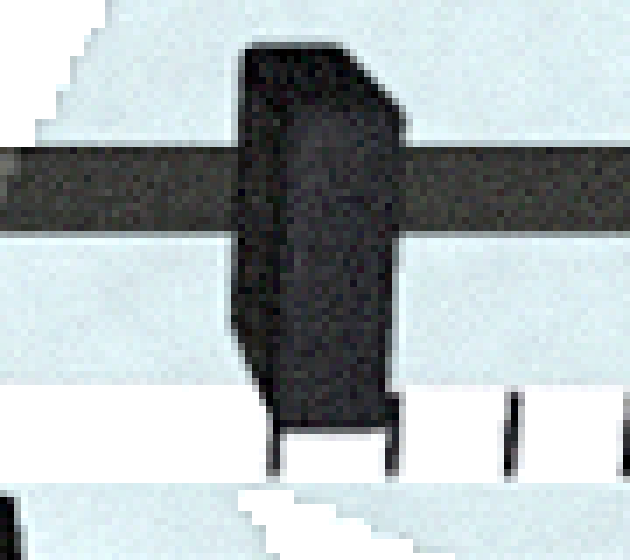

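The lever reads about 64 mm: past the rib, but roughly 2 mm short of the notch centre. That is inside the band with little margin, so I'll nudge it until the next stop is felt.

Emit:
arm_command --plan '[{"claw":0,"dx":0,"dy":-0.1,"dz":3.5,"twist":0},{"claw":0,"dx":0,"dy":-0.1,"dz":7,"twist":0},{"claw":0,"dx":0,"dy":-0.1,"dz":9.5,"twist":0},{"claw":0,"dx":0,"dy":-0.1,"dz":10.2,"twist":0},{"claw":0,"dx":1,"dy":-0.1,"dz":10.2,"twist":0},{"claw":0,"dx":1.8,"dy":-0.1,"dz":10.2,"twist":0},{"claw":0,"dx":2.3,"dy":-0.1,"dz":10.2,"twist":0},{"claw":0,"dx":2.5,"dy":-0.1,"dz":10.2,"twist":0}]'

```text
time_s: 10.38
position: [0.5257, -0.0177, 0.0738]
tcp_rot: [[-0.037, 0.999, -0.001], [0.999, 0.037, -0.021], [-0.021, -0.002, -1.0]]
force: [0.1, 0.0, 0.8]
opening: 0.006
```

```bash
python3 -c "
from h import *
go(-.03,-.012,.076)
"
```

```text
t 10.38 shift [ 0.6   0.13 -0.23] twist 0.6 now reader mm [-31.3 -18.1  73.8] F [0.09 0.04 0.75] op 0.01
```

Emit:
arm_command --plan '[{"claw":0,"dx":0.2,"dy":0.1,"dz":-0.1,"twist":0},{"claw":0,"dx":0.4,"dy":0.1,"dz":-0.1,"twist":0},{"claw":0,"dx":0.5,"dy":0.1,"dz":-0.1,"twist":0},{"claw":0,"dx":0.5,"dy":0.1,"dz":-0.1,"twist":0}]'

```text
time_s: 10.72
position: [0.5272, -0.0127, 0.0754]
tcp_rot: [[-0.037, 0.999, 0.001], [0.999, 0.037, -0.022], [-0.022, 0.0, -1.0]]
force: [-0.1, -0.7, 0.6]
opening: 0.006
```

```bash
python3 -c "
from h import *
go(-.03,-.012,.076)
"
```

```text
t 10.72 shift [ 0.11 -0.03 -0.06] twist 0.6 now reader mm [-29.7 -13.1  75.4] F [-0.05 -0.69  0.65] op 0.01
```

Emit:
arm_command --plan '[{"claw":0,"dx":0.1,"dy":0,"dz":0,"twist":0},{"claw":0,"dx":0.2,"dy":0,"dz":0,"twist":0},{"claw":0,"dx":0.2,"dy":0,"dz":0,"twist":0}]'

```text
time_s: 10.97
position: [0.5271, -0.011, 0.0755]
tcp_rot: [[-0.037, 0.999, 0.001], [0.999, 0.038, -0.023], [-0.023, 0.0, -1.0]]
force: [-0.9, -0.9, 1.0]
opening: 0.006
```

```bash
python3 -c "
from h import *
go(-.03,-.012,.076)
"
```

```text
t 10.97 shift [-0.05 -0.03 -0.04] twist 0.6 now reader mm [-29.7 -11.5  75.5] F [-0.94 -0.94  0.99] op 0.01
```

Emit:
arm_command --plan '[{"claw":0,"dx":0.1,"dy":0,"dz":0,"twist":0},{"claw":0,"dx":0.1,"dy":0,"dz":0,"twist":0}]'

```text
time_s: 11.13
position: [0.5271, -0.0107, 0.0756]
tcp_rot: [[-0.038, 0.999, 0.001], [0.999, 0.038, -0.024], [-0.024, 0.0, -1.0]]
force: [-0.8, -4.7, 2.1]
opening: 0.006
```

```bash
python3 -c "
from h import *
go(-.03,-.012,.076)
cv2.imwrite('pics/w17.png',cv2.convertScaleAbs(bot.capture('wrist')[150:350,180:450,::-1],alpha=3).repeat(2,0).repeat(2,1))
go(-.03,-.012,.076)
"
```

```text
t 11.13 shift [-0.08 -0.04 -0.04] twist 0.6 now reader mm [-29.6 -11.2  75.6] F [-0.77 -4.72  2.12] op 0.01
t 11.18 shift [-0.09 -0.04 -0.04] twist 0.6 now reader mm [-29.6 -11.1  75.6] F [-1.08 -3.44  2.17] op 0.01
```

View pics/w17.png

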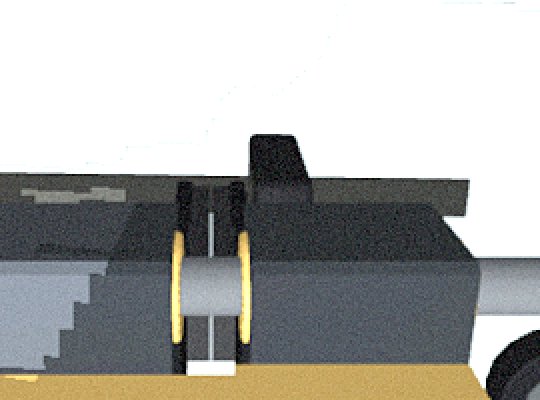

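Force rose to about 4.7 N at the stop, so the lever is seated. I'll retreat and move above the button.

Emit:
arm_command --plan '[{"claw":0,"dx":-1.0,"dy":0,"dz":0,"twist":0},{"claw":0,"dx":-2.0,"dy":0,"dz":-1,"twist":0},{"claw":0,"dx":-2.5,"dy":0,"dz":-4,"twist":0},{"claw":0,"dx":-3,"dy":0,"dz":-8,"twist":0},{"claw":0,"dx":-3,"dy":0,"dz":-10,"twist":0},{"claw":0,"dx":-3,"dy":0,"dz":-10,"twist":0},{"claw":0,"dx":-3,"dy":0,"dz":-10,"twist":0}]'

```text
time_s: 11.77
position: [0.529, -0.039, 0.178]
tcp_rot: [[-0.037, 0.999, 0.005], [0.999, 0.037, -0.024], [-0.024, 0.004, -1.0]]
force: [0.4, 0.3, 0.1]
opening: 0.006
```

```bash
python3 -c "
from h import *
go(.035,.1,.15)
s=bot.read_state()
b=bot.capture('wrist')[...,::-1];cv2.imwrite('pics/w18full.png',b);a=b[170:250,300:390]
cv2.imwrite('pics/w18.png',cv2.resize(cv2.convertScaleAbs(a,alpha=2.5),None,fx=7,fy=7,interpolation=cv2.INTER_NEAREST))
print(wproj(s,[[.004,.006,.06],[.035,.1,.078],[.035,.1,.06]]))
f=lambda q:np.round((wproj(s,q)-[300,170])*7,0).tolist()
print(f([[.004,.006,.06],[.004,.022,.06]]))
for l in(62,66,70): print(l,[f([[x,(-60+l+d)/1000,.101] for d in(-7,7)]) for x in(-.05,-.01)], f([[-.05,(-60+l-7)/1000,.062],[-.05,(-60+l+7)/1000,.062]]))
"
```

```text
t 11.77 shift [13.95  6.48  2.49] twist 0.5 now reader mm [-28.5 -39.5 178. ] F [0.42 0.29 0.05] op 0.01
[[335.37637632 236.20225272]
 [439.54279645 277.08203432]
 [431.27226857 267.917377  ]]
[[248.0, 463.0], [367.0, 466.0]]
62 [[[222.0, 141.0], [349.0, 143.0]], [[204.0, 479.0], [326.0, 481.0]]] [[186.0, 71.0], [296.0, 73.0]]
66 [[[258.0, 142.0], [385.0, 144.0]], [[239.0, 480.0], [361.0, 482.0]]] [[217.0, 72.0], [328.0, 73.0]]
70 [[[294.0, 142.0], [422.0, 144.0]], [[274.0, 480.0], [395.0, 482.0]]] [[249.0, 72.0], [360.0, 74.0]]
```

View pics/w18.png

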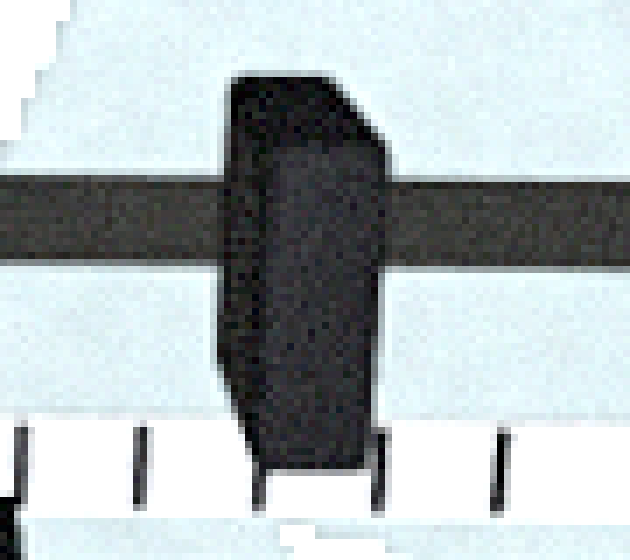

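View pics/w18full.png

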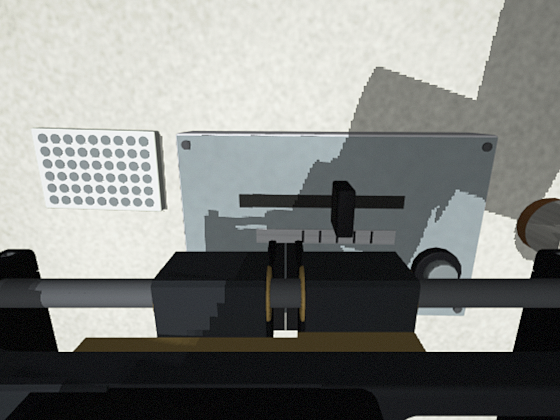

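Both edges put the lever within about 0.6 mm of 66 mm. Now to the button.

Emit:
arm_command --plan '[{"claw":0,"dx":3.5,"dy":1.6,"dz":0,"twist":0},{"claw":0,"dx":7,"dy":3.2,"dz":0,"twist":0},{"claw":0,"dx":10.5,"dy":4.8,"dz":0,"twist":0},{"claw":0,"dx":14,"dy":6.5,"dz":1,"twist":0},{"claw":0,"dx":14,"dy":6.5,"dz":3,"twist":0},{"claw":0,"dx":14,"dy":6.5,"dz":3,"twist":0},{"claw":0,"dx":14,"dy":6.5,"dz":3,"twist":0}]'

```text
time_s: 12.4
position: [0.585, 0.1032, 0.1406]
tcp_rot: [[-0.038, 0.999, -0.006], [0.999, 0.038, -0.023], [-0.023, -0.007, -1.0]]
force: [0.0, 0.4, 0.3]
opening: 0.004
```

```bash
python3 -c "
from h import *
go(.035,.101,.1)
cv2.imwrite('pics/w19.png',bot.capture('wrist')[...,::-1])
cv2.imwrite('pics/s19.png',cv2.resize(cv2.convertScaleAbs(bot.capture('side')[150:300,150:350,::-1],alpha=2),None,fx=4,fy=4))
"
```

```text
t 12.4 shift [0.08 0.39 4.06] twist 0.6 now reader mm [ 31.4 101.1 140.6] F [0.04 0.36 0.3 ] op 0.0
```

View pics/s19.png

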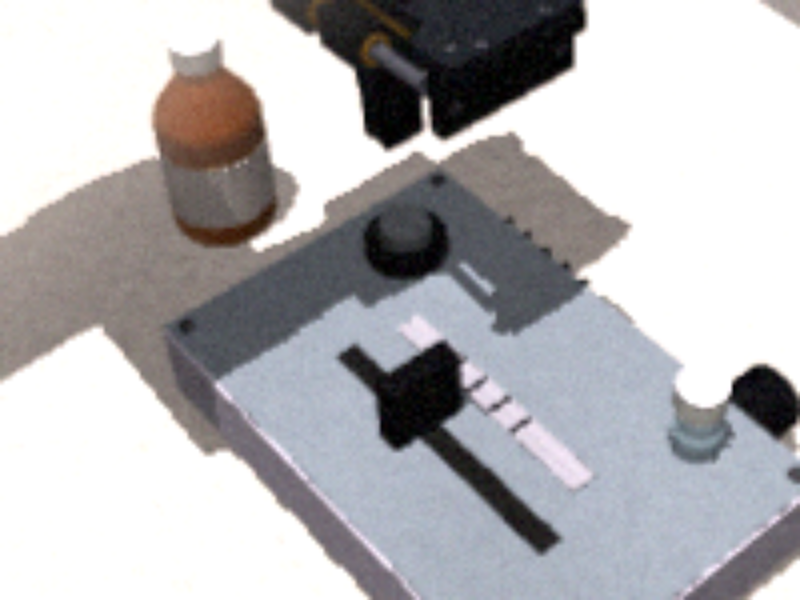

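View pics/w19.png

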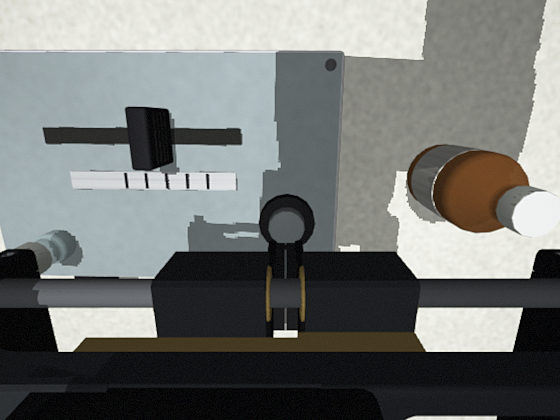

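Wrist view: button (287,222) is in line with the fingers (286), and the bottle is well clear at (470,190). Descending now.

Emit:
arm_command --plan '[{"claw":0,"dx":0,"dy":0.5,"dz":2,"twist":0},{"claw":0,"dx":0,"dy":0.5,"dz":4,"twist":0},{"claw":0,"dx":0,"dy":0.5,"dz":5.2,"twist":0},{"claw":0,"dx":0,"dy":0.5,"dz":5.2,"twist":0},{"claw":0,"dx":0,"dy":0.5,"dz":5.2,"twist":0}]'

```text
time_s: 12.92
position: [0.5914, 0.1003, 0.0909]
tcp_rot: [[-0.035, 0.999, -0.002], [0.999, 0.035, -0.023], [-0.023, -0.003, -1.0]]
force: [-0.8, 0.4, 0.6]
opening: 0.005
```

```bash
python3 -c "
from h import *
go(.035,.101,.072)
cv2.imwrite('pics/s20.png',cv2.resize(cv2.convertScaleAbs(bot.capture('side')[150:300,150:350,::-1],alpha=2),None,fx=4,fy=4))
"
```

```text
t 12.92 shift [ 0.34 -0.25  1.88] twist 0.4 now reader mm [37.6 98.  90.9] F [-0.77  0.37  0.61] op 0.0
```

View pics/s20.png

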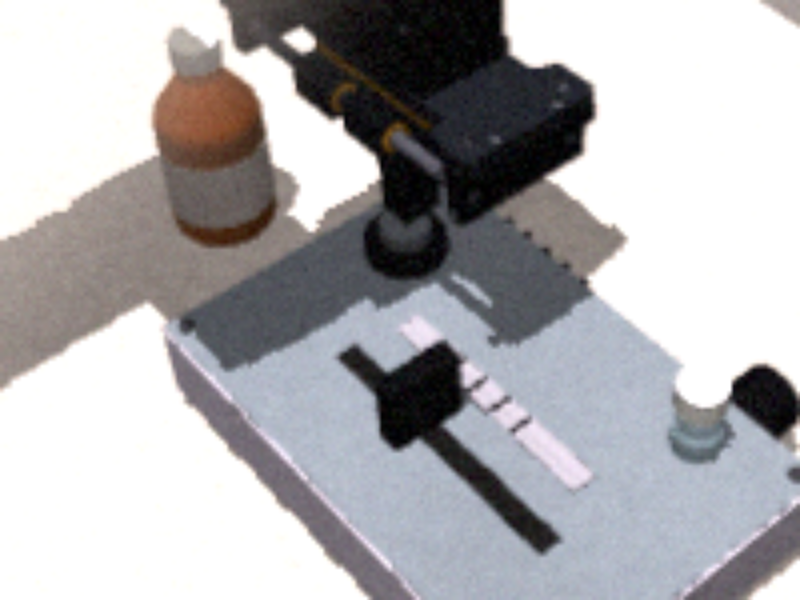

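Emit:
arm_command --plan '[{"claw":0,"dx":0.3,"dy":-0.2,"dz":0.4,"twist":0},{"claw":0,"dx":0.3,"dy":-0.2,"dz":0.9,"twist":0},{"claw":0,"dx":0.3,"dy":-0.2,"dz":1.4,"twist":0},{"claw":0,"dx":0.3,"dy":-0.2,"dz":1.8,"twist":0},{"claw":0,"dx":0.3,"dy":-0.2,"dz":1.9,"twist":0},{"claw":0,"dx":0.3,"dy":-0.2,"dz":1.9,"twist":0}]'

```text
time_s: 13.47
position: [0.5908, 0.1034, 0.0761]
tcp_rot: [[-0.035, 0.999, 0.002], [0.999, 0.035, -0.023], [-0.023, 0.001, -1.0]]
force: [-4.7, 0.9, 21.1]
opening: 0.007
```

```bash
python3 -c "
from h import *
go(.035,.101,.070)"
```

```text
t 13.47 shift [-0.   -0.21  0.61] twist 0.5 now reader mm [ 37.1 101.2  76.1] F [-4.7   0.88 21.12] op 0.01
```

```bash
python3 -c "
from h import *
a=bot.capture('side')
go(.035,.101,.070)
cv2.imwrite('pics/s21.png',cv2.resize(cv2.convertScaleAbs(a[185:235,220:290,::-1],alpha=3),None,fx=10,fy=10,interpolation=cv2.INTER_CUBIC))
a=cv2.imread('pics/side0.png');cv2.imwrite('pics/s21b.png',cv2.resize(cv2.convertScaleAbs(a[185:235,220:290],alpha=2.5),None,fx=10,fy=10,interpolation=cv2.INTER_CUBIC))
cv2.imwrite('pics/w21.png',cv2.convertScaleAbs(bot.capture('wrist')[130:350,180:450,::-1],alpha=3).repeat(2,0).repeat(2,1))
go(.035,.101,.070)
"
```

```text
t 13.52 shift [-0.01 -0.21  0.61] twist 0.5 now reader mm [ 37.1 101.2  76.1] F [-5.1   1.16 21.21] op 0.01
t 13.57 shift [-0.01 -0.21  0.61] twist 0.5 now reader mm [ 37.1 101.2  76.1] F [-5.94  0.74 21.6 ] op 0.0
```

View pics/s21.png

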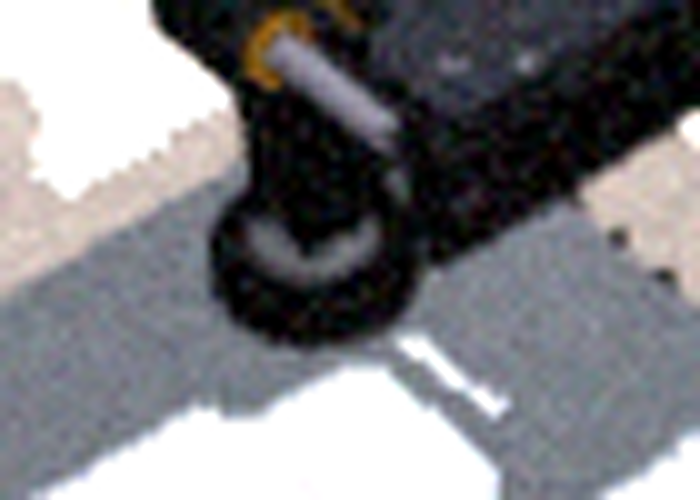

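View pics/s21b.png

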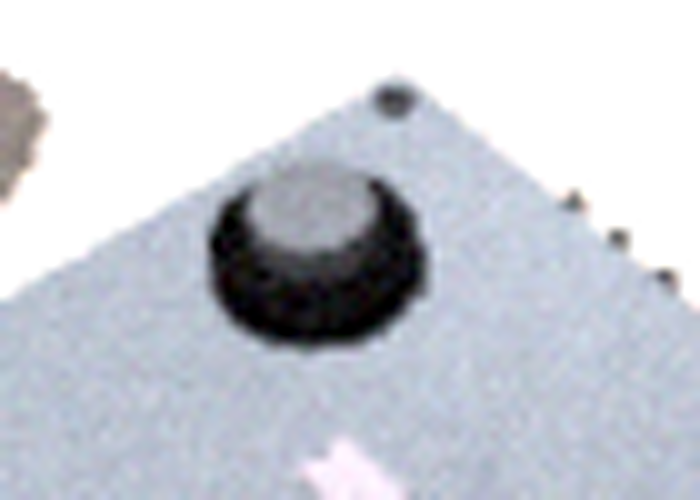

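View pics/w21.png

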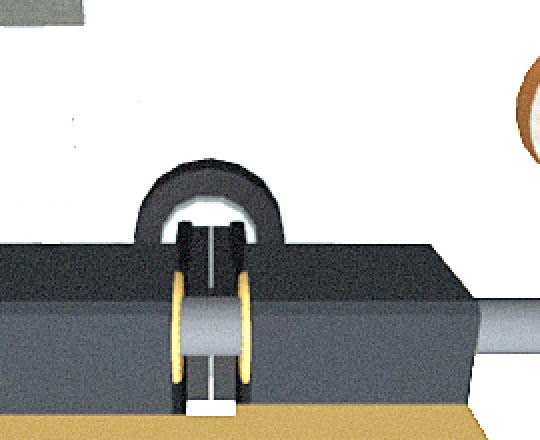

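The button is visibly sunk into its housing, with 21 N on the stop. Release straight up.

Emit:
arm_command --plan '[{"claw":0,"dx":0,"dy":0,"dz":-0.5,"twist":0},{"claw":0,"dx":0,"dy":0,"dz":-2,"twist":0},{"claw":0,"dx":0,"dy":0,"dz":-4,"twist":0},{"claw":0,"dx":0,"dy":0,"dz":-7,"twist":0},{"claw":0,"dx":0,"dy":0,"dz":-10,"twist":0},{"claw":0,"dx":0,"dy":0,"dz":-10,"twist":0},{"claw":0,"dx":0,"dy":0,"dz":-10,"twist":0},{"claw":0,"dx":0,"dy":0,"dz":-10,"twist":0}]'

```text
time_s: 14.23
position: [0.5898, 0.1058, 0.1754]
tcp_rot: [[-0.036, 0.999, 0.001], [0.999, 0.036, -0.023], [-0.023, 0.0, -1.0]]
force: [0.5, 0.1, -0.1]
opening: 0.009
```

```bash
python3 -c "
from h import *
go(.035,.101,.070)
a=bot.capture('side')
cv2.imwrite('pics/s22.png',cv2.resize(cv2.convertScaleAbs(a[150:430,150:400,::-1],alpha=2),None,fx=2,fy=2,interpolation=cv2.INTER_CUBIC))
cv2.imwrite('pics/s22b.png',cv2.resize(cv2.convertScaleAbs(a[185:235,220:290,::-1],alpha=3),None,fx=10,fy=10,interpolation=cv2.INTER_CUBIC))
cv2.imwrite('pics/w22.png',bot.capture('wrist')[...,::-1])
"
```

```text
t 14.23 shift [-0.02 -0.12 10.55] twist 0.5 now reader mm [ 36.1 103.6 175.4] F [ 0.47  0.08 -0.11] op 0.01
```

View pics/s22.png

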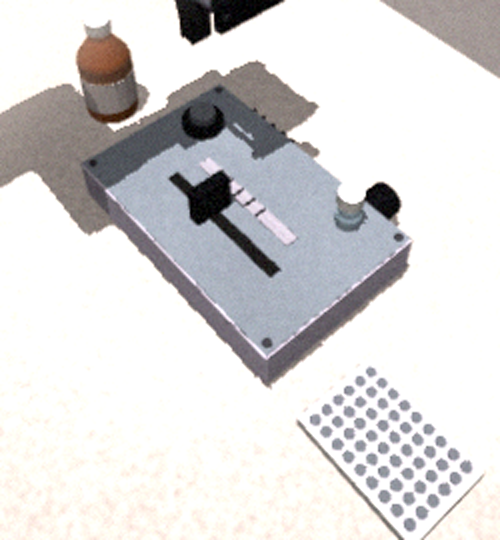

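View pics/s22b.png

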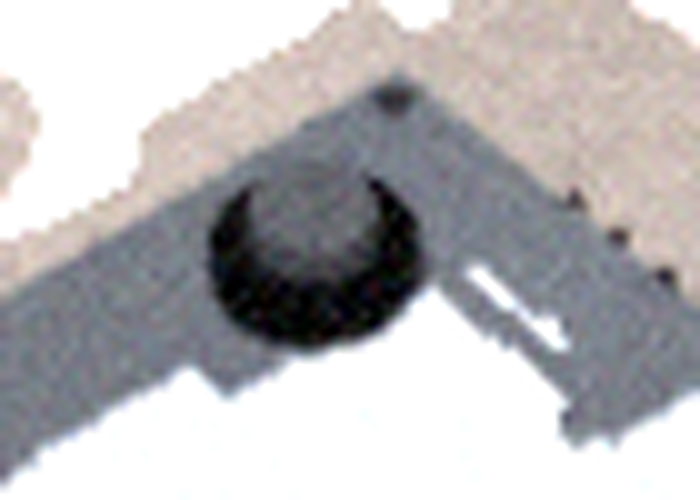

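View pics/w22.png

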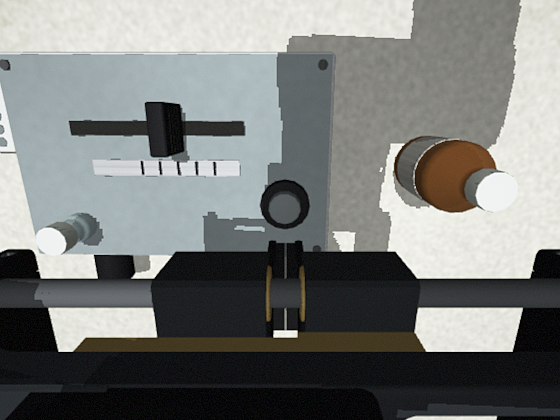

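```bash
python3 -c "
from h import *
p=np.load('pose.npy');print((proj('side',W(p,[[.035-.011,.1-.009,.078],[.035-.011,.1-.009,.072],[.035-.011,.1-.009,.074]]))-[220,185])*10)
a=bot.capture('top');cv2.imwrite('pics/t22.png',a[...,::-1])
"
```

```text
[[291.00961214 259.23498815]
 [292.74144013 279.94631029]
 [292.16630531 273.06814305]]
```

The released button looks up again. My one doubt is that TCP z read 0.076 when pressed, against an expected 0.072. I'll press once more in steps to see where contact begins.

Emit:
arm_command --plan '[{"claw":0,"dx":-0.1,"dy":0,"dz":3,"twist":0},{"claw":0,"dx":-0.2,"dy":0,"dz":6,"twist":0},{"claw":0,"dx":-0.2,"dy":0,"dz":8,"twist":0},{"claw":0,"dx":-0.2,"dy":0,"dz":8.5,"twist":0},{"claw":0,"dx":-0.2,"dy":0,"dz":8.5,"twist":0},{"claw":0,"dx":-0.2,"dy":0,"dz":8.5,"twist":0}]'

```text
time_s: 14.88
position: [0.5895, 0.1017, 0.0892]
tcp_rot: [[-0.035, 0.999, -0.002], [0.999, 0.035, -0.023], [-0.023, -0.002, -1.0]]
force: [-0.1, -0.2, 0.3]
opening: 0.004
```

```bash
python3 -c "
from h import *
go(.035,.101,.082)"
```

```text
t 14.88 shift [ 0.17 -0.07  0.72] twist 0.5 now reader mm [35.8 99.5 89.2] F [-0.06 -0.18  0.34] op 0.0
```

Emit:
arm_command --plan '[{"claw":0,"dx":0.1,"dy":-0.1,"dz":0.4,"twist":0},{"claw":0,"dx":0.1,"dy":-0.1,"dz":0.6,"twist":0},{"claw":0,"dx":0.1,"dy":-0.1,"dz":0.6,"twist":0}]'

```text
time_s: 15.13
position: [0.5888, 0.1027, 0.0838]
tcp_rot: [[-0.036, 0.999, -0.0], [0.999, 0.036, -0.023], [-0.023, -0.001, -1.0]]
force: [-0.1, -0.0, 0.4]
opening: 0.006
```

Emit:
arm_command --plan '[{"claw":0,"dz":0.2,"dx":0,"dy":0,"twist":0},{"claw":0,"dz":0.2,"dx":0,"dy":0,"twist":0},{"claw":0,"dz":0.2,"dx":0,"dy":0,"twist":0}]'

```text
time_s: 15.38
position: [0.5893, 0.1027, 0.0824]
tcp_rot: [[-0.036, 0.999, 0.001], [0.999, 0.036, -0.023], [-0.023, 0.0, -1.0]]
force: [0.8, 0.7, 0.8]
opening: 0.003
```

Emit:
arm_command --plan '[{"claw":0,"dz":0.3,"dx":0,"dy":0,"twist":0},{"claw":0,"dz":0.3,"dx":0,"dy":0,"twist":0},{"claw":0,"dz":0.3,"dx":0,"dy":0,"twist":0}]'

```text
time_s: 15.63
position: [0.5895, 0.1027, 0.0797]
tcp_rot: [[-0.036, 0.999, 0.002], [0.999, 0.036, -0.023], [-0.023, 0.001, -1.0]]
force: [0.6, 0.3, 3.6]
opening: 0.001
```

Emit:
arm_command --plan '[{"claw":0,"dz":0.3,"dx":0,"dy":0,"twist":0},{"claw":0,"dz":0.3,"dx":0,"dy":0,"twist":0},{"claw":0,"dz":0.3,"dx":0,"dy":0,"twist":0}]'

```text
time_s: 15.88
position: [0.5895, 0.1027, 0.0768]
tcp_rot: [[-0.035, 0.999, 0.002], [0.999, 0.035, -0.023], [-0.023, 0.001, -1.0]]
force: [-0.2, 0.7, 5.3]
opening: 0.006
```

The spring is felt from z ≈ 0.082 and reaches 5.3 N at 0.077, so there is about a 4 mm z bias and the first press was at the stop. I'll bottom it once more and retreat.

Emit:
arm_command --plan '[{"claw":0,"dz":0.3,"dx":0,"dy":0,"twist":0},{"claw":0,"dz":0.3,"dx":0,"dy":0,"twist":0},{"claw":0,"dz":0.3,"dx":0,"dy":0,"twist":0}]'

```text
time_s: 16.13
position: [0.5896, 0.1027, 0.0762]
tcp_rot: [[-0.036, 0.999, 0.002], [0.999, 0.036, -0.023], [-0.023, 0.001, -1.0]]
force: [-5.0, 0.5, 17.5]
opening: 0.003
```

Emit:
arm_command --plan '[{"claw":0,"dx":0,"dy":0,"dz":-0.5,"twist":0},{"claw":0,"dx":0,"dy":0,"dz":-2,"twist":0},{"claw":0,"dx":0,"dy":0,"dz":-4,"twist":0},{"claw":0,"dx":0,"dy":0,"dz":-7,"twist":0},{"claw":0,"dx":0,"dy":0,"dz":-10,"twist":0},{"claw":0,"dx":0,"dy":0,"dz":-11,"twist":0},{"claw":0,"dx":0,"dy":0,"dz":-11,"twist":0},{"claw":0,"dx":0,"dy":0,"dz":-11,"twist":0}]'

```text
time_s: 16.8
position: [0.589, 0.1052, 0.1856]
tcp_rot: [[-0.036, 0.999, 0.002], [0.999, 0.036, -0.023], [-0.023, 0.001, -1.0]]
force: [-0.5, 0.2, -0.5]
opening: 0.003
```

```bash
python3 -c "
from h import *
go(.035,.101,.082)
a=bot.capture('side').astype(int);cv2.imwrite('pics/s23.png',cv2.resize(cv2.convertScaleAbs(a[150:430,150:400,::-1].astype('uint8'),alpha=2),None,fx=2,fy=2))
"
```

```text
t 16.8 shift [ 0.04 -0.05 10.36] twist 0.5 now reader mm [ 35.3 103.  185.6] F [-0.45  0.21 -0.52] op 0.0
```

View pics/s23.png

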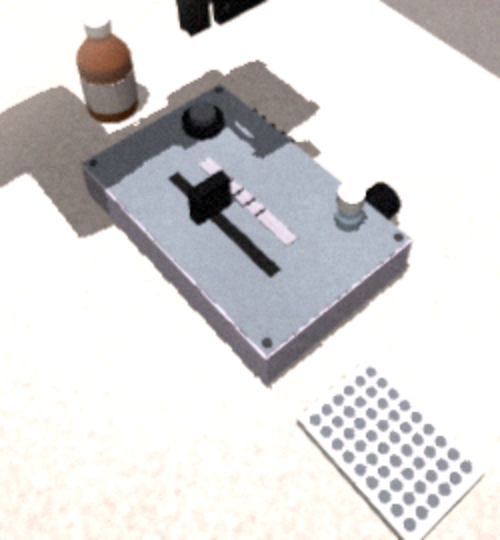

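The button is up, the lever is set, and the bottle, vial and plate stand unmoved.

```bash
python3 -c "
from rig import bot
print(bot.hand_in())"
```

```text
the job is handed in; nothing more can be done
None
```

I set the lever in the third notch, pressed the round button all the way down, let it come up, and handed the job in at 16.9 s. No verdict is reported.

- **Lever:** I pushed it with the closed fingers from its −y side through three clicks. After the third click it sat about 2 mm short of the notch centre, so I nudged it until I felt the next resistance (about 4.7 N). The wrist image then put it within about 0.6 mm of 66 mm, and it never came near the rib beyond.
- **Button:** I pressed it twice, the second time to settle a doubt. The tool height read 0.076 m at the stop, where 0.072 m was expected. On the second press the spring began at about 0.082 m and the stop came at 0.076 m (17.5 N). That is the full 6 mm, so the height reading is about 4 mm off and the first press (21 N) was also fully down.
- **Disagreement:** the push needed at the first rib read up to 11.6 N, where 6 N was stated.
- **Final check:** the last side image shows the button up, and the bottle, vial and plate standing as before by eye; I did not re-measure them. The arm is clear, with no contact force.

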